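Clear the jammed ink-pot feeder

TASK

The two small pots are jammed side by side at the mouth of the feeder's narrow lane: nudge one of them straight back a good half pot's width, then slide the other into the lane in front of it, without lifting a pot off the feeder or tipping it. Then push the orange pusher forward by its black post so that the second pot follows and the pots stand in single file, and keep pressing gently until you feel the yellow sprung stop plate at the far end of the lane give a few millimetres; leave the pusher there and let go. Never force the pots, and leave everything else on the bench alone.

Things in the scene. Friction and masses are not known exactly. Their poses are not given: they have to be found in the camera images.
- feeder: Fixed aluminium pot feeder, base plate 282 x 98 x 6 mm, smooth (friction about 0.15). Grey guide rails 6 mm thick, tops 26 mm above the bench. Origin: on the bench under the centre line where its funnel begins; x along the centre line towards lane and stop, y left, z up. Pots take at most 12 N from the pusher, 25 N in all from the feeder.
- lane_start (a point): Point on the base plate's top (6 mm above the bench) on the centre line, where the funnel ends and the lane begins, at feeder x = 18 mm. Between the rails: chamber 79 mm wide from x = -100 to 0 mm, then the rails close in at 45 degrees, then a straight lane 43 mm wide from x = 18 to 147 mm.
- stop_nearest (a point): Point on the base plate's centre line at feeder x = 90 mm, where the yellow sprung stop plate (34 mm wide, top 43 mm above the bench, 2 N per mm, travel 14 mm) may stand at the nearest. Its block is clamped anew each time: the unpressed face is 0 to 30 mm further along x, not measured, to be found by feel. Press the pots home with about 6 N (4 to 9 N) at the plate.
- pot_a: Small round ink pot with blue screw lid, 38 mm diameter, 66 mm tall (lid from 53 mm up), about 0.12 kg, upright on the base plate. Origin: centre of its underside, z up. Starts in the chamber's left (+y) half, abreast of pot_b, against the 45 degree rail or up to 9 mm short of it.
- pot_b: The same kind of pot, identical to pot_a, starting in the chamber's right (-y) half. Either pot may be the one that is nudged back.
- pusher: Orange pusher sliding along feeder x behind the pots; about 2 N of friction holds it. Origin: lower edge of its front face, 6 mm above the bench; x forward. Face 40 mm wide, 41 tall, 8 thick; travels from feeder x = -71 to +64 mm; starts up to 17 mm behind the pots, moves back with a pot pushed against it. Handle: upright black rubber post, 18 mm diameter, axis 34 mm behind the face, 13 to 69 mm above the origin.
- ink_jar_white: Bystander: white ink pot with screw lid, 54 mm diameter, 55 mm tall, standing free on the bench. Origin: centre of its underside.
- tape_masking: Bystander: roll of masking tape lying flat, 70 mm diameter, 25 mm high. Origin: centre of its underside.
Things that resemble listed ones, but are neither listed nor needed, are in the scene too. What is shaped like the pot_b but purple is not meant.

How it is judged (in metres and radians):
On the way, in this order (a step that is already met when the one before it is completed fails the run):
1. one of the two pots has been nudged back, clear of the funnel (its centre at least 22 mm behind the funnel's beginning) (x of any of pot_a, pot_b in the frame of feeder below -0.022 m), for 0.2 s.
2. the other pot stands in the mouth of the lane, on the centre line (its centre at least 18 mm past the funnel's beginning), while the first is still behind the funnel's beginning (((x of pot_a in the frame of feeder above 0.018 m and y of pot_a in the frame of feeder between -0.006 and 0.006 m and x of pot_b in the frame of feeder below 0 m) or (x of pot_b in the frame of feeder above 0.018 m and y of pot_b in the frame of feeder between -0.006 and 0.006 m and x of pot_a in the frame of feeder below 0 m))), for 0.2 s.
3. pots in single file in the lane, the pusher pressing on the second with at least 4 N and the first on the feeder's stop with at least 5 N, weight included (((x of pot_a in the frame of feeder above 0.068 m and y of pot_a in the frame of feeder between -0.006 and 0.006 m and x of pot_b in the frame of feeder above 0.028 m and y of pot_b in the frame of feeder between -0.006 and 0.006 m and horizontal distance between pot_a and pot_b below 0.0405 m and x of pot_b in the frame of pusher below 0.0225 m and contact force between pot_a and feeder above 5 N and contact force between pot_b and pusher above 4 N) or (x of pot_b in the frame of feeder above 0.068 m and y of pot_b in the frame of feeder between -0.006 and 0.006 m and x of pot_a in the frame of feeder above 0.028 m and y of pot_a in the frame of feeder between -0.006 and 0.006 m and horizontal distance between pot_b and pot_a below 0.0405 m and x of pot_a in the frame of pusher below 0.0225 m and contact force between pot_b and feeder above 5 N and contact force between pot_a and pusher above 4 N))), for 0.3 s.
At the end, for the whole second after the job is handed in: Both pots stand upright and still in the lane in single file: each centre within 6 mm of the centre line, not more than 40.5 mm apart, the first with its centre at least 68 mm and the second at least 28 mm past the funnel's beginning, the pusher's front face left within 3.5 mm of the second pot (((x of pot_a in the frame of feeder above 0.068 m and y of pot_a in the frame of feeder between -0.006 and 0.006 m and x of pot_b in the frame of feeder above 0.028 m and y of pot_b in the frame of feeder between -0.006 and 0.006 m and horizontal distance between pot_a and pot_b below 0.0405 m and x of pot_b in the frame of pusher below 0.0225 m) or (x of pot_b in the frame of feeder above 0.068 m and y of pot_b in the frame of feeder between -0.006 and 0.006 m and x of pot_a in the frame of feeder above 0.028 m and y of pot_a in the frame of feeder between -0.006 and 0.006 m and horizontal distance between pot_b and pot_a below 0.0405 m and x of pot_a in the frame of pusher below 0.0225 m)) and linear speed of each of pot_a, pot_b below 0.01 m/s and angle between each of pot_a, pot_b's own z axis and vertical below 0.1 rad); the robot touches nothing.
It fails at once if the pusher presses on a pot with more than 12 N (contact force between any of pot_a, pot_b and pusher above 12 N).
It fails at once if a pot pressed against the feeder (rails, pusher, stop plate) with more than 25 N (contact force between any of pot_a, pot_b and feeder above 25 N).
It fails at once if a pot lifted more than 10 mm off the feeder's base plate (z of any of pot_a, pot_b in the frame of feeder above 0.016 m).
It fails at once if a pot tipped by more than 0.4 rad (angle between any of pot_a, pot_b's own z axis and vertical above 0.4 rad).
It fails at once if a bystander moved by more than 20 mm (distance of any of ink_jar_white, tape_masking from where it was at the start of the episode above 0.02 m).
It also fails if it takes over 72 s, if anything falls off the work surface, if the arm or the gripper's body presses on something with over 40 N, if the wrist force passes 120 N, or if a joint passes its speed limit or range.

ROBOT

A 7-joint arm with a two-finger parallel gripper is mounted at the origin on a cart in front of the work surface, level with it; the furniture and walls round the work are solid. World frame = base frame: x ahead of the robot, y to its left, z up, the work surface at z = 0. Lengths are in mm, angles in rad, forces in N, time in s.
With the tool pointing down it reaches from about 400 to 900 mm from the base axis. Payload 5.5 kg.
Tool frame: the origin (TCP) lies midway between the tips of the shut fingers; the grasp point (between the pads) lies robot.grip_point_offset behind it (robot.grip_point_offset is the distance from the TCP to the grasp point, in mm); z points along the fingers, y is the direction in which the jaws open and shut (so a half turn about z gives the same grasp; the last joint's range is limited). The gripper opens to 85 mm and grips with 20 to 120 N. Pads are 22 mm wide; open, the fingers measure 114 mm over their backs; the gripper's body (76 mm by 85 mm) begins 54 mm behind the grasp point. The pads swing forward as they close: fully open they stand 13 mm farther back than shut.
Start: joints at [1.404, 0.501, -0.427, 1.55, 0.221, 1.138, -0.21], TCP at [270.881, -590.867, 194.91] pointing down, gripper open.
Joint ranges: [-2.88, 2.88], [-0.31, 2.03], [-1.54, 1.56], [0.2, 2.42], [-1.41, 4.55], [0.19, 2.02], [-2.57, 2.57]. Speed limits (rad/s): [2.57, 2.57, 3.14, 3.14, 3.14, 3.14, 3.14].

INTERFACE

Orientations are given as a unit quaternion [x, y, z, w].
In Python, from cell import robot gives the robot as it stands.
- The arm moves only by the tool servo_tool, never from a script. Its argument "deltas" is a list that holds one entry, the list of rows, each a list of 7 numbers: the gripper's target within -1 to 1 (shut at 1, half-way at 0, fully open at -1), then the shift along the tool's x, y, z normalised to -1 to 1, where 1 is 40 cm, then the turn, a rotation vector about the tool's x, y, z normalised to -1 to 1, where 1 is 90 degrees. In form: [[[fingers, x, y, z, wx, wy, wz], ...]]. A call has 1 to 20 rows; each row is the pose to reach, as a shift and turn from the pose commanded when the call began, along the tool's axes at that moment; what a row does not reach only later rows make up. A row lasts 1/12 s, in which the tool goes at most 41.7 mm and 7.16 degrees, less where a joint would pass 70% of its speed; a pose out of reach is approached as far as the arm can. A call with a number of a shift or a turn outside -1 to 1 is refused whole. A call with a gripper value outside its range is refused whole. The fingers move at their own pace and stop on an object; the grip force is fixed at half the most. Time passes only in rows, so rows that repeat a pose let the fingers close. It gives the time, the measured TCP pose, the force and the opening at its end, in the units of the state.
- robot.sense(): the state, without advancing time (a new reading comes with each control period).
- robot.capture(name): name is "side" or "top" or "wrist"; returns a dict with "image" (420x560x3 uint8, blue, green, red), "depth" (420x560 float32, mm along the optical axis (not along the pixel's ray), 0 where there is no reading), "fx", "fy", "cx", "cy" (pixels), "R" (3x3) and "t" (3): a world point X has camera coordinates R X + t. Camera axes: x right, y down, z forward; pixel columns grow to the right and rows downward; lengths in mm; the calibration is good to about 2 mm. A picture is of the moment at which its call begins.
- robot.sign_off(): hands the job in, once; it reports no verdict.
The state is a dict: "t": time; "joint_positions": joint angles; "qvel": joint speeds; "joint_efforts": joint torques, N m; "tcp_pos": TCP position; "tool_rot": TCP orientation; "ft_force": force on the tool from outside, world axes, zero at the start; "ft_torque": the same for the moment, N m; "gripper_width": opening from 0.0 (shut) to 1.0 (fully open).
Only numpy, scipy, OpenCV 4.12 (cv2) and the standard library are available. Lean on these libraries where they do the work, as an engineer would, in place of code of your own. Each camera call takes 0.05 s, during which the arm holds its last target.

## Working session

There is one attempt and no reset: what is moved stays moved. The work goes in short steps, Python scripts to look and compute and a tool call to move; the robot and the scene stay as the last step left them, time stands still between calls to the robot, and variables do not carry over. Pictures are saved under pics/ and viewed, and the job is handed in when it is done.

Besides the shell and the picture viewer there is one more tool, called after "Request:" as name(argument=value, ...) on one line, values as JSON. servo_tool: Moves the arm, as the interface text tells. Scaled input: -1 to 1 covers 40 cm each way for a shift and 90 degrees each way for a turn. Its arguments: {"type":"object","properties":{"deltas":{"type":"array","items":{"type":"array","items":{"type":"array","items":{"type":"number","minimum":-1,"maximum":1}}}}},"required":["deltas"]}

```bash
mkdir -p pics; ls; python3 - <<'E'
from cell import robot
import cv2
print(robot.sense()); print(robot.grip_point_offset)
for n in ["side","top","wrist"]:
    c=robot.capture(n); cv2.imwrite(f"pics/{n}0.png",c["image"]); print(n,c["fx"],c["cx"],c["cy"],c["R"],c["t"])
E
```

```text
pics
{'t': 0.0, 'joint_positions': array([ 1.40423034,  0.50185063, -0.42678132,  1.5514518 ,  0.22080173,
        1.13829477, -0.21026012]), 'qvel': array([-0.00176234, -0.00011506,  0.00073456, -0.00063749, -0.00037294,
       -0.00029339,  0.00139906]), 'joint_efforts': array([-2.54200091e-05, -5.69523096e+01, -5.81658974e+00, -2.80936718e+01,
        1.06652253e-02,  1.18633336e-02,  3.35411528e-05]), 'tcp_pos': array([ 270.46537611, -590.21643556,  193.85604747]), 'tool_rot': array([ 9.76991595e-01,  2.13275583e-01, -1.77531843e-04, -9.57868184e-04]), 'ft_force': array([-0.20108431, -0.87104136,  0.05035878]), 'ft_torque': array([-0.04380872, -0.08146558,  0.00058213]), 'gripper_width': 1.0008375682353614}
18.700000000000003
side 458.318192485308 276.95017260852154 206.66168028233628 [[ 0.99825737 -0.05688529  0.01569349]
 [-0.00762092 -0.38799535 -0.92162982]
 [ 0.05851618  0.91990416 -0.38775274]] [-641.8569022   -77.67808098 1094.55321355]
top 414.46770108857504 281.43430705129896 211.57585782929706 [[-0.00183892 -0.99999445 -0.00277935]
 [-0.99108557  0.00219278 -0.13320882]
 [ 0.13321417  0.00250961 -0.9910841 ]] [-302.39412838  627.70478143  828.15582064]
wrist 336.31866916098494 278.47895102360144 207.60776701936848 [[ 4.15182698e-01 -9.09738049e-01 -1.01508483e-04]
 [-8.78106762e-01 -4.00776097e-01  2.61356145e-01]
 [-2.37806312e-01 -1.08421414e-01 -9.65242433e-01]] [-650.48354832  -31.88916021  376.79436223]
```

View pics/top0.png

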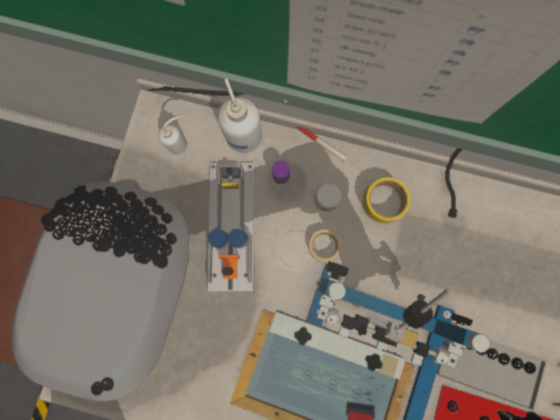

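View pics/side0.png

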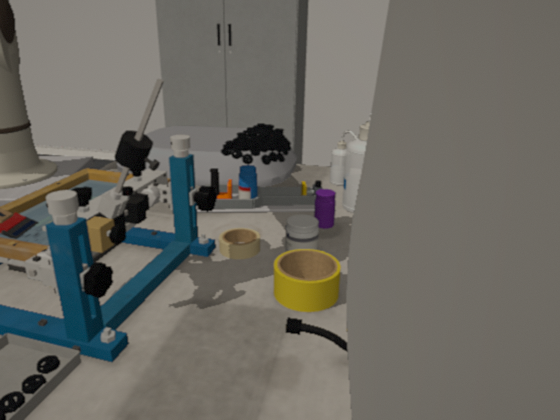

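View pics/wrist0.png

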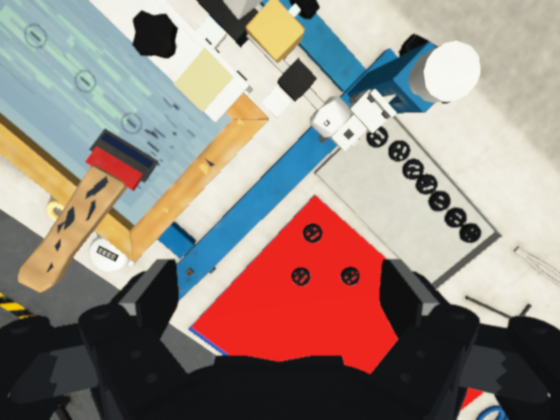

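```bash
cat > h.py <<'E'
import numpy as np, cv2
from cell import robot
def ray(c,px,z):
    R=np.array(c["R"]);t=np.array(c["t"]);C=-R.T@t
    px=np.atleast_2d(px).astype(float)
    d=np.c_[(px[:,0]-c["cx"])/c["fx"],(px[:,1]-c["cy"])/c["fy"],np.ones(len(px))]@R
    return C+d*((z-C[2])/d[:,2])[:,None]
def proj(c,X):
    p=np.atleast_2d(X)@np.array(c["R"]).T+c["t"]
    return np.c_[p[:,0]/p[:,2]*c["fx"]+c["cx"],p[:,1]/p[:,2]*c["fy"]+c["cy"]]
E
python3 - <<'E'
from h import *
c=robot.capture("top"); im=c["image"]
cr=im[150:300,190:310]; cv2.imwrite("pics/topc.png",cv2.resize(cr,None,fx=4,fy=4,interpolation=cv2.INTER_CUBIC)); 
hsv=cv2.cvtColor(im,cv2.COLOR_BGR2HSV)
def m(lo,hi,z,name,box=(200,150,260,300)):
    k=cv2.inRange(hsv,lo,hi); q=np.zeros_like(k); x0,y0,x1,y1=box; q[y0:y1,x0:x1]=k[y0:y1,x0:x1]
    n,l,s,ce=cv2.connectedComponentsWithStats(q)
    for i in range(1,n):
        if s[i,4]>8: 
            print(name,s[i],ce[i].round(1),ray(c,ce[i],z).round(1), np.median(c["depth"][l==i]))
m((100,90,30),(125,255,255),72,"lid")
m((3,150,120),(14,255,255),47,"orange")
m((20,120,100),(35,255,255),43,"yellow")
m((0,0,0),(180,255,45),75,"black")
E
```

```text
lid [209 230  37  17 479] [227.  237.8] [[ 570.1 -194.4   72. ]] 832.24493
orange [219 255  20  24 254] [230.  264.1] [[ 517.9 -198.1   47. ]] 874.71545
yellow [221 182  17   5  73] [229.2 184.2] [[ 685.5 -193.3   43. ]] 877.5618
```

View pics/topc.png

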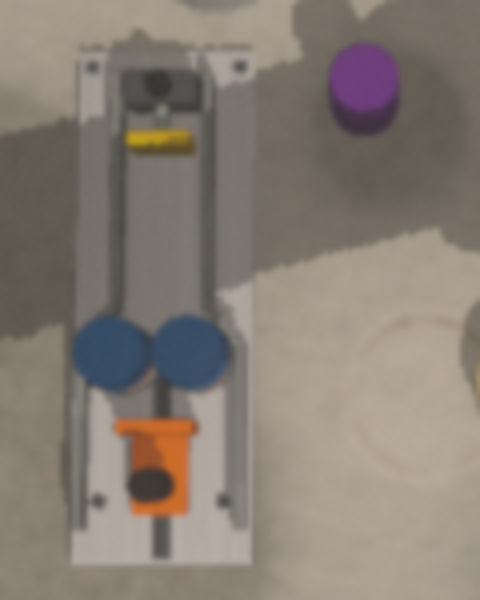

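```bash
python3 - <<'E'
from h import *
c=robot.capture("top")
f=lambda L:np.array(L)/4+np.array([190,150])-0.375
print("plate",ray(c,f([(80,48),(252,48),(72,565),(252,565)]),6).round(1))
print("railends",ray(c,f([(80,528),(238,530),(118,60),(206,60)]),26).round(1))
print("lids",ray(c,f([(112,353),(190,352)]),72).round(1))
print("face top corners",ray(c,f([(116,421),(197,421)]),47).round(1))
print("post",ray(c,f([(151,485)]),75).round(1))
print("stop front",ray(c,f([(126,153),(193,153)]),6).round(1),ray(c,f([(126,145),(193,145)]),43).round(1))
E
```

```text
plate [[ 744.2 -144.2    6. ]
 [ 744.  -239.8    6. ]
 [ 461.7 -146.     6. ]
 [ 461.5 -241.9    6. ]]
railends [[ 481.8 -153.3   26. ]
 [ 480.6 -235.9   26. ]
 [ 732.3 -168.6   26. ]
 [ 732.2 -216.3   26. ]]
lids [[ 570.  -175.5   72. ]
 [ 570.4 -214.7   72. ]]
face top corners [[ 536.8 -174.3   47. ]
 [ 536.7 -216.    47. ]]
post [[ 504.4 -196.5   75. ]]
stop front [[ 684.8 -170.8    6. ]
 [ 684.8 -207.7    6. ]] [[ 682.  -176.3   43. ]
 [ 681.9 -211.7   43. ]]
```

```bash
python3 - <<'E'
from h import *
from scipy.spatial.transform import Rotation as Ro
c=robot.capture("wrist"); s=robot.sense()
R=np.array(c["R"]);C=-R.T@c["t"]; T=Ro.from_quat(s["tool_rot"]).as_matrix()
print(T.round(3)); print("cam in tool",T.T@(C-s["tcp_pos"]),"view dir in tool",T.T@R[2])
# heights from top depth
c=robot.capture("top");d=c["depth"];v,u=np.mgrid[:420,:560]
R=np.array(c["R"]);X=np.stack([(u-c["cx"])/c["fx"]*d,(v-c["cy"])/c["fy"]*d,d],-1)-c["t"];X=X@R
ok=(d>0)&(X[...,0]>200)&(X[...,0]<760)&(X[...,1]<-80)&(X[...,1]>-700)
P=X[ok];h=P[P[:,2]>85];print(len(h))
for a in range(200,760,60):
  for b in range(-700,-80,60):
    q=h[(h[:,0]>=a)&(h[:,0]<a+60)&(h[:,1]>=b)&(h[:,1]<b+60)]
    if len(q)>4: print(a,b,q[:,2].max().round())
E
```

```text
[[ 0.909  0.417 -0.   ]
 [ 0.417 -0.909  0.001]
 [ 0.    -0.001 -1.   ]]
cam in tool [  66.65719566    0.96781385 -177.8723741 ] view dir in tool [-2.61408278e-01  9.33202786e-04  9.65227870e-01]
26999
260 -700 320.0
260 -640 297.0
260 -580 105.0
260 -520 108.0
320 -700 194.0
320 -640 194.0
320 -580 120.0
320 -520 138.0
320 -460 138.0
320 -400 137.0
320 -340 136.0
380 -700 195.0
380 -640 195.0
380 -580 232.0
380 -520 231.0
380 -460 133.0
380 -400 139.0
380 -340 138.0
440 -580 296.0
440 -520 228.0
440 -460 195.0
440 -400 194.0
500 -460 121.0
500 -400 115.0
680 -700 427.0
680 -640 517.0
680 -580 508.0
740 -700 114.0
740 -640 520.0
740 -580 559.0
740 -520 545.0
740 -460 334.0
```

Request:
servo_tool(deltas=[[[-1, 0, 0, -0.1, 0, 0, 0], [-1, 0, 0, -0.2, 0, 0, 0], [-1, 0, 0, -0.3, 0, 0, 0], [-1, 0, 0, -0.4, 0, 0, 0], [-1, 0, 0, -0.45, 0, 0, 0], [-1, 0.98, -0.642, -0.45, 0, 0, 0.273], [-1, 0.98, -0.642, -0.45, 0, 0, 0.273], [-1, 0.98, -0.642, -0.45, 0, 0, 0.273], [-1, 0.98, -0.642, -0.45, 0, 0, 0.273], [-1, 0.98, -0.642, -0.45, 0, 0, 0.273], [-1, 0.98, -0.642, -0.45, 0, 0, 0.273], [-1, 0.98, -0.642, -0.45, 0, 0, 0.273], [-1, 0.98, -0.642, -0.45, 0, 0, 0.273], [-1, 0.98, -0.642, -0.45, 0, 0, 0.273], [-1, 0.98, -0.642, -0.45, 0, 0, 0.273], [-1, 0.98, -0.642, -0.45, 0, 0, 0.273], [-1, 0.98, -0.642, -0.45, 0, 0, 0.273], [-1, 0.98, -0.642, -0.3, 0, 0, 0.273], [-1, 0.98, -0.642, -0.2, 0, 0, 0.273], [-1, 0.98, -0.642, -0.1, 0, 0, 0.273]]])

```text
t: 2.02
tcp_pos: [520.9, -193.8, 249.4]
tool_rot: [1.0, 0.001, 0.001, 0.001]
ft_force: [0.5, -0.7, -0.4]
gripper_width: 0.997
```

```bash
python3 - <<'E'
from h import *
c=robot.capture("wrist"); im=c["image"]; cv2.imwrite("pics/w1.png",im)
np.savez("w1.npz",**{k:np.array(v) for k,v in c.items()})
cv2.imwrite("pics/w1c.png",cv2.resize(im[0:380,180:380],None,fx=3,fy=3,interpolation=cv2.INTER_CUBIC)[:600*2:2,::2] if 0 else cv2.resize(im[0:290,190:370],None,fx=2.05,fy=2.05,interpolation=cv2.INTER_CUBIC))
E
```

```text
(no output)
```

View pics/w1.png

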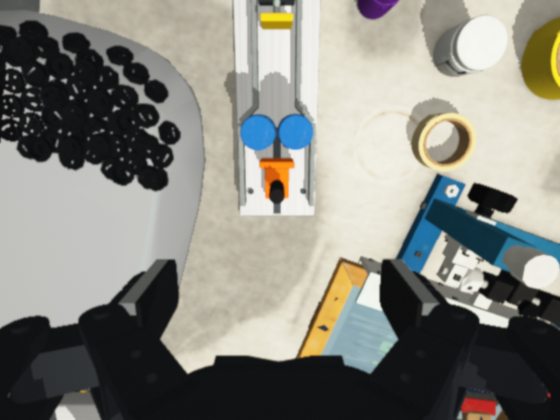

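View pics/w1c.png

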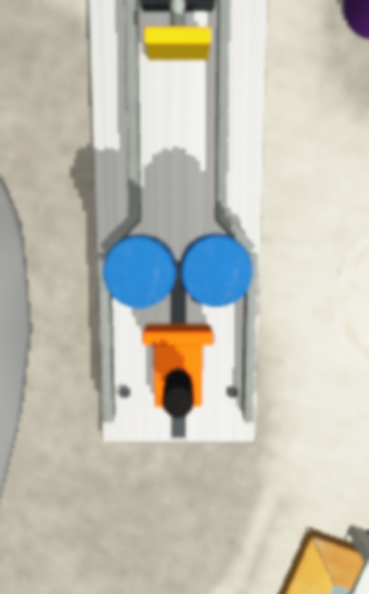

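```bash
python3 - <<'E'
from h import *
c=dict(np.load("w1.npz"))
f=lambda L:(np.array(L)+.5)/2.05-.5+np.array([190,0])
print("plate rear",ray(c,f([(103,440),(254,440)]),6).round(1))
print("plate sides",ray(c,f([(90,20),(266,20)]),6).round(1))
print("railends",ray(c,f([(107,422),(249,420)]),26).round(1))
print("lane start inner/outer",ray(c,f([(138,213),(218,213),(129,213),(226,213)]),26).round(1))
hsv=cv2.cvtColor(c["image"],cv2.COLOR_BGR2HSV)
k=cv2.inRange(hsv,(95,120,80),(115,255,255)); k[:,:230]=0;k[:,330:]=0;k[160:]=0
for a,b in((230,277),(277,330)):
    q=np.argwhere(k[:,a:b]); (x,y),r=cv2.minEnclosingCircle((q[:,::-1]+[a,0]).astype(np.float32).reshape(-1,1,2)); print("lid",x,y,r,ray(c,[(x,y)],72).round(1), q.mean(0)[::-1]+[a,0])
k=cv2.inRange(hsv,(3,150,80),(16,255,255)); k[:,:230]=0;k[:,330:]=0;k[210:]=0;k[:145]=0
q=np.argwhere(k);print("orange rows",q[:,0].min(),q[:,0].max()); print("face top front",ray(c,f([(144,325),(213,325),(144,334),(213,334)]),47).round(1))
print("post top",ray(c,f([(178,403)]),75).round(1))
print("stop face bottom/top",ray(c,f([(147,59),(209,59)]),6).round(1),ray(c,f([(144,43),(210,43)]),43).round(1),ray(c,f([(144,28),(210,28)]),43).round(1))
E
```

```text
plate rear [[ 465.6 -145.1    6. ]
 [ 465.6 -241.2    6. ]]
plate sides [[ 704.5 -144.9    6. ]
 [ 704.7 -241.2    6. ]]
railends [[ 482.7 -150.2   26. ]
 [ 483.9 -235.6   26. ]]
lane start inner/outer [[ 602.9 -170.7   26. ]
 [ 603.  -215.3   26. ]
 [ 602.9 -165.7   26. ]
 [ 603.  -219.7   26. ]]
lid 258.0555419921875 131.88888549804688 18.043699264526367 [[ 573.3 -174.    72. ]] [257.92354125 131.87122736]
lid 294.9285583496094 131.64285278320312 18.082969665527344 [[ 573.6 -212.1   72. ]] [294.88307692 131.54974359]
orange rows 158 197
face top front [[ 543.3 -174.3   47. ]
 [ 543.3 -212.3   47. ]
 [ 538.3 -174.3   47. ]
 [ 538.3 -212.3   47. ]]
post top [[ 505.8 -193.1   75. ]]
stop face bottom/top [[ 685.3 -175.8    6. ]
 [ 685.3 -210.2    6. ]] [[ 684.  -176.    43. ]
 [ 684.  -209.2   43. ]] [[ 690.7 -176.1   43. ]
 [ 690.8 -209.1   43. ]]
```

Request:
servo_tool(deltas=[[[1, 0.1, 0.025, 0, 0, 0, 0], [1, 0.2, 0.048, 0, 0, 0, 0], [1, 0.235, 0.048, 0, 0, 0, 0], [1, 0.235, 0.048, 0.05, 0, 0, 0], [1, 0.235, 0.048, 0.1, 0, 0, 0], [1, 0.235, 0.048, 0.16, 0, 0, 0], [1, 0.235, 0.048, 0.22, 0, 0, 0], [1, 0.235, 0.048, 0.28, 0, 0, 0], [1, 0.235, 0.048, 0.33, 0, 0, 0], [1, 0.235, 0.048, 0.37, 0, 0, 0], [1, 0.235, 0.048, 0.4, 0, 0, 0], [1, 0.235, 0.048, 0.41, 0, 0, 0], [1, 0.235, 0.048, 0.41, 0, 0, 0]]])

```text
t: 3.15
tcp_pos: [613.9, -213.4, 85.5]
tool_rot: [1.0, 0.0, -0.001, -0.0]
ft_force: [-0.2, -0.6, 0.4]
gripper_width: -0.001
```

```bash
python3 - <<'E'
from h import *
c=robot.capture("wrist"); cv2.imwrite("pics/w2.png",c["image"])
c=robot.capture("side"); cv2.imwrite("pics/s2.png",cv2.resize(c["image"][120:280,150:420],None,fx=2.9,fy=2.9,interpolation=cv2.INTER_CUBIC))
print(robot.sense()["t"],robot.sense()["tcp_pos"],robot.sense()["gripper_width"])
E
```

```text
3.25 [ 615.11838293 -213.44182576   87.16238265] -0.0020099900544292195
```

View pics/w2.png

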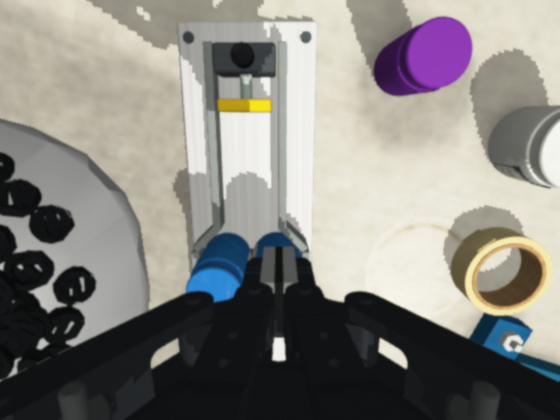

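View pics/s2.png

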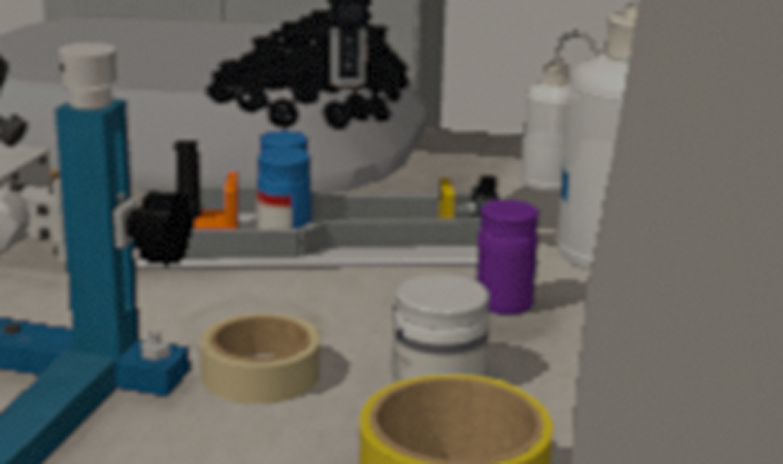

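Request:
servo_tool(deltas=[[[1, 0, 0, 0.04, 0, 0, 0], [1, 0, 0, 0.08, 0, 0, 0], [1, 0, 0, 0.115, 0, 0, 0], [1, 0, 0, 0.128, 0, 0, 0], [1, 0, 0, 0.128, 0, 0, 0], [1, -0.006, 0, 0.128, 0, 0, 0], [1, -0.012, 0, 0.128, 0, 0, 0], [1, -0.018, 0, 0.128, 0, 0, 0], [1, -0.024, 0, 0.128, 0, 0, 0], [1, -0.03, 0, 0.128, 0, 0, 0], [1, -0.036, 0, 0.128, 0, 0, 0], [1, -0.042, 0, 0.128, 0, 0, 0], [1, -0.048, 0, 0.128, 0, 0, 0], [1, -0.048, 0, 0.128, 0, 0, 0]]])

```text
t: 4.42
tcp_pos: [594.6, -213.3, 34.8]
tool_rot: [1.0, 0.0, -0.0, 0.0]
ft_force: [0.1, -0.1, 0.7]
gripper_width: 0.001
```

```bash
python3 - <<'E'
from h import *
c=robot.capture("side"); cv2.imwrite("pics/s3.png",cv2.resize(c["image"][120:280,150:420],None,fx=2.9,fy=2.9,interpolation=cv2.INTER_CUBIC))
s=robot.sense();print(s["t"],s["tcp_pos"],s["ft_force"])
E
```

```text
4.4667 [ 594.82567715 -213.30252064   34.80256325] [ 0.52571509 -0.11718729  0.54901893]
```

View pics/s3.png

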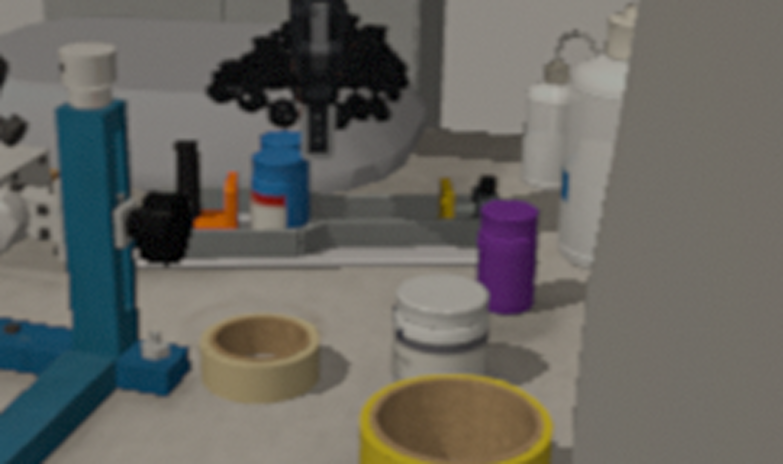

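```bash
python3 - <<'E'
from h import *
c=robot.capture("side"); s=robot.sense()
for X in [s["tcp_pos"],[573,-212,72],[573,-212,6],[500,-193,75],[594,-213,72]]: print(X,(proj(c,X)-[150,120])*2.9)
cv2.imwrite("pics/s4.png",cv2.resize(c["image"][90:240,180:340],None,fx=4.9,fy=3.9,interpolation=cv2.INTER_CUBIC))
c=robot.capture("wrist"); cv2.imwrite("pics/w4.png",c["image"])
E
```

```text
[ 594.96059419 -213.27820196   34.77864956] [[317.20544246 205.77468276]]
[573, -212, 72] [[284.94693555 154.18775812]]
[573, -212, 6] [[285.7557371  243.72225916]]
[500, -193, 75] [[178.93953987 141.57982172]]
[594, -213, 72] [[315.83116681 154.55551694]]
```

View pics/s4.png

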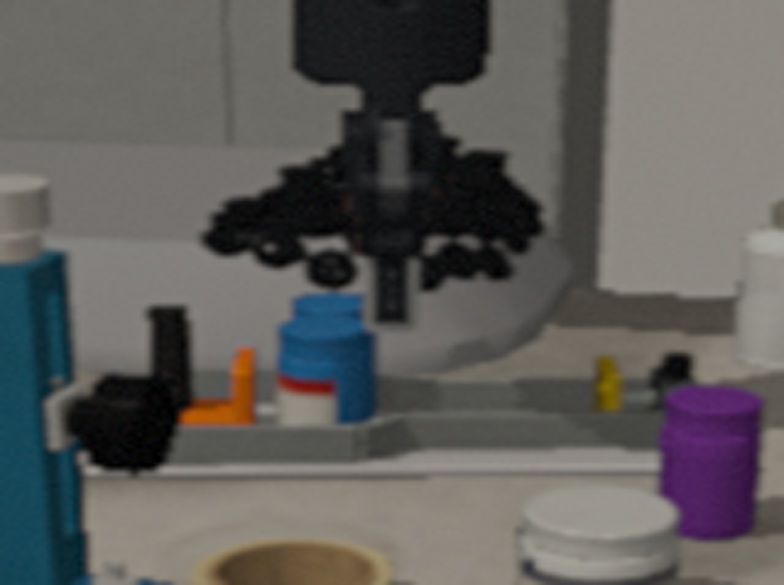

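View pics/w4.png

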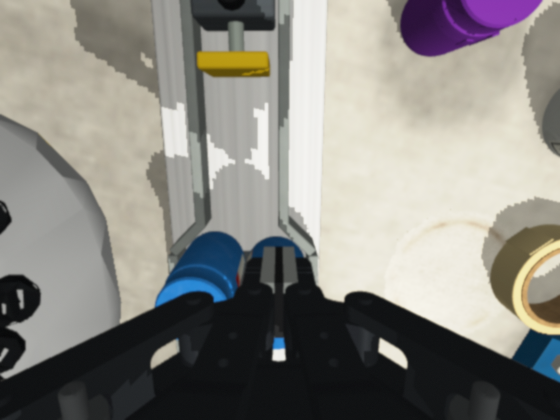

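```bash
python3 - <<'E'
from h import *
c=robot.capture("side"); s=robot.sense()
p=proj(c,s["tcp_pos"])[0]; u=int(round(p[0])); d=c["depth"]; print(p)
R=np.array(c["R"]); print("expected depth",R@s["tcp_pos"]+c["t"])
for v in range(140,205,4): print(v,d[v,u-8:u+9:2].round(),c["image"][v,u])
E
```

```text
[259.4344169  190.98107119]
expected depth [-35.1530358  -31.47001031 919.81619808]
140 [861. 817. 816. 828. 818. 819. 819. 818. 861.] [35 35 34]
144 [864. 830. 827. 833. 837. 836. 829. 829. 866.] [23 24 24]
148 [1043.  839.  839.  844.  841.  837.  841.  841. 1065.] [15 13 13]
152 [1038.  852.  848.  856.  857.  854.  859.  851. 1073.] [32 32 31]
156 [1031. 1044.  886.  873.  877.  876.    0. 1045. 1048.] [21 17 16]
160 [1028. 1039.  886.  880.  889.  880.  889. 1043. 1047.] [45 46 46]
164 [1036.    0.  890.  885.  891.  885.  892. 1043. 1046.] [29 29 27]
168 [ 931.  936.  891.  888.  894.  886.  893. 1047. 1049.] [36 35 35]
172 [ 908.  913.  895.  891.  895.  894.  897. 1043. 1048.] [46 48 48]
176 [ 897.  901.  942. 1035. 1034. 1037. 1037. 1041. 1038.] [114 116 120]
180 [ 899.  903.  945. 1037. 1033. 1039. 1035. 1036. 1042.] [109 112 115]
184 [ 898.  905.  951. 1035. 1037. 1039. 1038. 1044. 1044.] [ 99 102 105]
188 [902. 907. 950. 968. 962. 962. 964. 964. 963.] [60 65 64]
192 [906. 910. 957. 973. 969. 967. 968. 969. 972.] [62 64 66]
196 [907. 914. 959. 971. 918. 916. 920. 922. 916.] [83 87 88]
200 [899. 905. 905. 912. 916. 918. 921. 923. 923.] [59 64 63]
204 [903. 910. 911. 913. 919. 923. 926. 927. 927.] [59 61 62]
```

```bash
cat >> h.py <<'E'
def cloud(c):
    d=c["depth"];v,u=np.mgrid[:d.shape[0],:d.shape[1]]
    X=np.stack([(u-c["cx"])/c["fx"]*d,(v-c["cy"])/c["fy"]*d,d],-1)-c["t"]
    X=X@np.array(c["R"]); X[d<=0]=np.nan; return X
E
python3 - <<'E'
from h import *
s=robot.sense();print(s["tcp_pos"],s["tool_rot"],s["joint_positions"])
c=robot.capture("side");X=cloud(c)
for v in range(60,180,6): print(v,X[v,259].round(),end=" ")
print()
for v in (178,186,190): print("pot",X[v,238].round(),X[v,245].round())
w=robot.capture("wrist");Y=cloud(w)
for v in range(236,340,8): print(v,Y[v,272].round(),Y[v,290].round(),w["depth"][v,272])
print("yellow",Y[55,235],"lane",Y[120,235],"lid a",Y[250,215])
t=robot.capture("top");Z=cloud(t);cv2.imwrite("pics/t4.png",t["image"])
E
```

```text
[ 595.06951526 -213.18235158   34.6893193 ] [ 9.99999877e-01  4.95443766e-04  8.71801156e-06 -1.20119872e-05] [ 0.67344548  0.68147569 -0.5151336   1.70725915  0.42001747  0.86483943
 -1.59259977]
60 [ 593. -253.  290.] 66 [ 593. -253.  280.] 72 [ 593. -251.  270.] 78 [ 593. -247.  259.] 84 [ 593. -245.  249.] 90 [ 594. -217.  234.] 96 [ 593. -249.  228.] 102 [ 593. -252.  218.] 108 [ 593. -251.  208.] 114 [ 593. -252.  197.] 120 [ 593. -248.  185.] 126 [ 593. -256.  176.] 132 [ 593. -266.  168.] 138 [ 593. -274.  159.] 144 [ 593. -259.  144.] 150 [ 594. -240.  127.] 156 [ 594. -230.  112.] 162 [ 594. -226.   99.] 168 [ 594. -218.   85.] 174 [ 594. -220.   73.] 
pot [ 553. -223.   66.] [ 567. -230.   68.]
pot [ 553. -227.   51.] [ 566. -229.   51.]
pot [ 553. -225.   41.] [ 566. -230.   43.]
236 [ 587. -210.    5.] [ 594. -221.   25.] 219.87326
244 [ 588. -210.   21.] [ 586. -221.   17.] 204.26152
252 [ 607. -211.   80.] [ 607. -219.   80.] 142.32791
260 [ 607. -211.   88.] [ 607. -219.   89.] 134.52934
268 [ 607. -212.   96.] [ 607. -218.   97.] 126.54616
276 [ 607. -212.  103.] [ 607. -218.  103.] 120.439514
284 [ 606. -212.  107.] [ 608. -218.  111.] 116.220894
292 [ 608. -212.  116.] [ 608. -218.  115.] 107.95745
300 [nan nan nan] [ 608. -217.  121.] 0.0
308 [ 603. -212.  117.] [ 608. -217.  125.] 108.16206
316 [ 600. -212.  117.] [ 608. -217.  129.] 108.8375
324 [ 597. -212.  117.] [ 606. -217.  130.] 109.58945
332 [ 594. -212.  116.] [ 595. -218.  119.] 110.909744
yellow [ 690.0204824  -193.72976688   42.15946037] lane [ 660.25570739 -187.97941434    3.97223116] lid a [ 590.32071566 -178.560248     37.50885048]
```

View pics/t4.png

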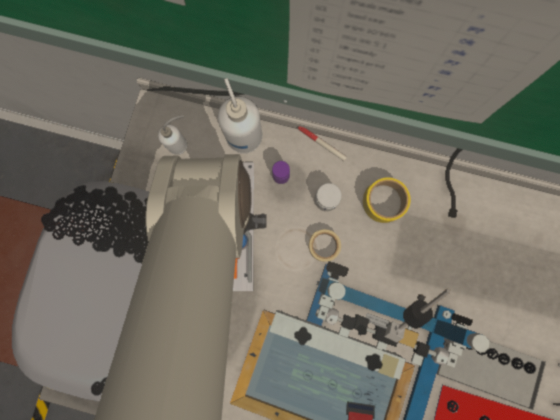

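```bash
python3 - <<'E'
from h import *
c=robot.capture("side"); 
for im,n in((cv2.imread("pics/side0.png"),"0"),(c["image"],"now")):
    hsv=cv2.cvtColor(im,cv2.COLOR_BGR2HSV); k=cv2.inRange(hsv,(98,120,50),(118,255,255))
    for v in (168,172,176,180,184,188,192,196):
        q=np.where(k[v,225:275])[0]+225; print(n,v,(q.min(),q.max(),len(q)) if len(q) else None)
    print(n, [ray(c,[(x,178)],66)[0].round(1) for x in (240,)])
for x in (535,554,573,592): print(proj(c,[x,-213,60]))
E
```

```text
0 168 (np.int64(241), np.int64(254), 14)
0 172 (np.int64(240), np.int64(254), 15)
0 176 (np.int64(240), np.int64(255), 16)
0 180 (np.int64(239), np.int64(255), 17)
0 184 (np.int64(239), np.int64(256), 18)
0 188 (np.int64(251), np.int64(256), 6)
0 192 (np.int64(251), np.int64(256), 6)
0 196 (np.int64(251), np.int64(255), 5)
0 [array([ 556.8, -223.5,   66. ])]
now 168 (np.int64(240), np.int64(253), 14)
now 172 (np.int64(239), np.int64(253), 15)
now 176 (np.int64(238), np.int64(255), 18)
now 180 (np.int64(237), np.int64(255), 19)
now 184 (np.int64(237), np.int64(255), 19)
now 188 (np.int64(249), np.int64(255), 7)
now 192 (np.int64(249), np.int64(255), 7)
now 196 (np.int64(249), np.int64(255), 7)
now [array([ 556.8, -223.5,   66. ])]
[[229.06318829 179.15714058]]
[[238.69794851 179.11772119]]
[[248.30913683 179.07839824]]
[[257.89683963 179.03917138]]
```

Request:
servo_tool(deltas=[[[1, 0.05, 0, 0, 0, 0, 0], [1, 0.1, -0.03, 0, 0, 0, 0], [1, 0.165, -0.05, 0, 0, 0, 0], [1, 0.165, -0.05, 0.01, 0, 0, 0], [1, 0.165, -0.05, 0.02, 0, 0, 0], [1, 0.165, -0.05, 0.03, 0, 0, 0], [1, 0.165, -0.05, 0.04, 0, 0, 0], [1, 0.165, -0.05, 0.045, 0, 0, 0], [1, 0.165, -0.05, 0.045, 0, 0, 0]]])

```text
t: 5.57
tcp_pos: [659.5, -194.0, 15.8]
tool_rot: [1.0, -0.0, -0.001, 0.0]
ft_force: [0.1, -0.6, -0.4]
gripper_width: 0.004
```

```bash
python3 - <<'E'
from h import *
c=robot.capture("side"); cv2.imwrite("pics/s5.png",cv2.resize(c["image"][90:240,200:360],None,fx=4.9,fy=3.9,interpolation=cv2.INTER_CUBIC))
s=robot.sense();print(s["t"],s["tcp_pos"],s["ft_force"])
p=proj(c,s["tcp_pos"])[0];print((p-[200,90])*[4.9,3.9]);X=cloud(c);u=int(round(p[0]))
for v in range(150,200,3): print(v,X[v,u].round())
E
```

```text
5.6167 [ 660.05908649 -193.82570095   16.25248139] [-0.33486812  0.74093851 -0.32798577]
[444.13411503 412.61362384]
150 [ 653. -248.  129.]
153 [ 654. -242.  122.]
156 [ 656. -218.  109.]
159 [ 656. -224.  104.]
162 [ 656. -218.   97.]
165 [ 658. -206.   87.]
168 [ 658. -205.   80.]
171 [ 658. -205.   74.]
174 [ 659. -199.   66.]
177 [ 658. -207.   62.]
180 [ 659. -203.   54.]
183 [672. -72.   0.]
186 [670. -89.  -1.]
189 [ 663. -170.   22.]
192 [ 663. -168.   15.]
195 [ 659. -215.   26.]
198 [ 659. -218.   21.]
```

View pics/s5.png

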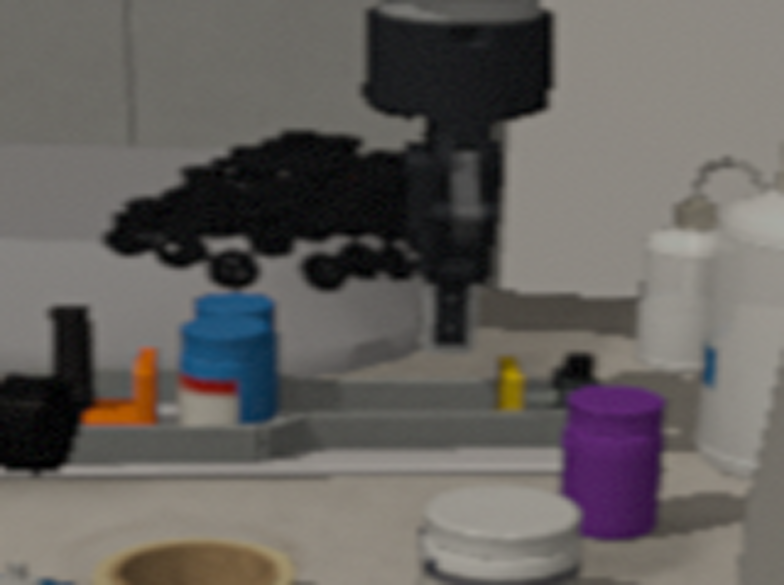

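Request:
servo_tool(deltas=[[[1, 0, 0, 0.01, 0, 0, 0], [1, 0, 0, 0.02, 0, 0, 0], [1, 0, 0, 0.028, 0, 0, 0], [1, 0, 0, 0.032, 0, 0, 0], [1, 0, 0, 0.032, 0, 0, 0]]])

```text
t: 6.03
tcp_pos: [660.5, -193.0, 3.2]
tool_rot: [1.0, 0.001, -0.001, -0.0]
ft_force: [0.8, 0.7, -0.6]
gripper_width: 0.001
```

Request:
servo_tool(deltas=[[[1, -0.04, 0.025, 0, 0, 0, 0], [1, -0.09, 0.05, 0.006, 0, 0, 0], [1, -0.121, 0.05, 0.013, 0, 0, 0], [1, -0.121, 0.05, 0.013, 0, 0, 0], [1, -0.127, 0.05, 0.013, 0, 0, 0], [1, -0.133, 0.05, 0.013, 0, 0, 0], [1, -0.139, 0.05, 0.013, 0, 0, 0], [1, -0.145, 0.05, 0.013, 0, 0, 0], [1, -0.151, 0.05, 0.013, 0, 0, 0], [1, -0.157, 0.05, 0.013, 0, 0, 0], [1, -0.163, 0.05, 0.013, 0, 0, 0], [1, -0.169, 0.05, 0.013, 0, 0, 0], [1, -0.172, 0.05, 0.013, 0, 0, 0], [1, -0.172, 0.05, 0.013, 0, 0, 0]]])

```text
t: 7.2
tcp_pos: [591.9, -213.3, -1.3]
tool_rot: [1.0, 0.0, -0.0, 0.0]
ft_force: [0.3, -1.4, -0.0]
gripper_width: -0.004
```

```bash
python3 - <<'E'
from h import *
c=robot.capture("side"); cv2.imwrite("pics/s6.png",cv2.resize(c["image"][90:240,180:340],None,fx=4.9,fy=3.9,interpolation=cv2.INTER_CUBIC))
s=robot.sense();print(s["t"],s["tcp_pos"],s["ft_force"])
E
```

```text
7.25 [ 592.07265021 -213.34005501   -1.24590505] [-0.35222362 -0.3039415  -0.20672482]
```

View pics/s6.png

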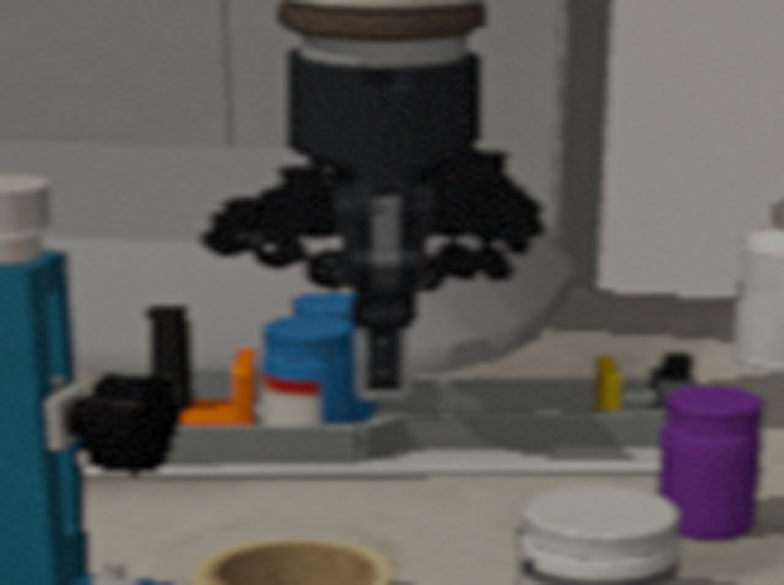

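Request:
servo_tool(deltas=[[[1, -0.005, 0, 0, 0, 0, 0], [1, -0.01, 0, 0, 0, 0, 0], [1, -0.015, 0, 0, 0, 0, 0], [1, -0.02, 0, 0, 0, 0, 0], [1, -0.025, 0, 0, 0, 0, 0], [1, -0.03, 0, 0, 0, 0, 0], [1, -0.035, 0, 0, 0, 0, 0], [1, -0.04, 0, 0, 0, 0, 0], [1, -0.045, 0, 0, 0, 0, 0], [1, -0.05, 0, 0, 0, 0, 0], [1, -0.05, 0, 0, 0, 0, 0], [1, -0.05, 0, 0, 0, 0, 0]]])

```text
t: 8.25
tcp_pos: [571.7, -213.3, -1.3]
tool_rot: [1.0, 0.0, -0.0, 0.0]
ft_force: [0.7, -0.2, 1.2]
gripper_width: -0.001
```

```bash
python3 - <<'E'
from h import *
c=robot.capture("side"); cv2.imwrite("pics/s7.png",cv2.resize(c["image"][90:240,180:340],None,fx=4.9,fy=3.9,interpolation=cv2.INTER_CUBIC))
s=robot.sense();print(s["t"],s["tcp_pos"],s["ft_force"])
E
```

```text
8.3 [ 571.69770709 -213.29222986   -1.37712412] [0.72256584 0.27044064 0.60885925]
```

View pics/s7.png

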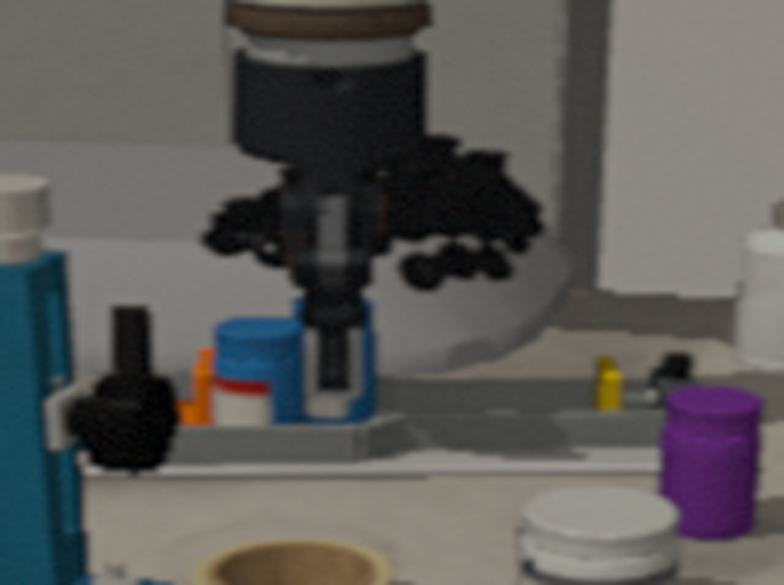

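Request:
servo_tool(deltas=[[[1, 0.006, 0, 0, 0, 0, 0], [1, 0.008, 0, -0.05, 0, 0, 0], [1, 0.008, 0, -0.13, 0, 0, 0], [1, 0.008, 0, -0.21, 0, 0, 0], [1, -0.03, -0.02, -0.31, 0, 0, 0], [1, -0.08, -0.05, -0.41, 0, 0, 0], [1, -0.1, -0.05, -0.45, 0, 0, 0], [1, -0.1, -0.05, -0.45, 0, 0, 0], [1, -0.1, -0.05, -0.45, 0, 0, 0]]])

```text
t: 9.05
tcp_pos: [532.4, -193.9, 180.1]
tool_rot: [1.0, 0.0, 0.001, 0.001]
ft_force: [-0.1, 1.0, -0.2]
gripper_width: -0.002
```

```bash
cat > look.py <<'E'
from h import *
import sys
def lids(c,z=72):
    hsv=cv2.cvtColor(c["image"],cv2.COLOR_BGR2HSV)
    k=cv2.inRange(hsv,(95,110,60),(118,255,255)); return k
c=robot.capture("wrist");s=robot.sense();print(s["t"],s["tcp_pos"],s["ft_force"])
np.savez("w.npz",**{k:np.array(v) for k,v in c.items()})
cv2.imwrite("pics/%s.png"%sys.argv[1],c["image"])
E
python3 look.py w8
```

```text
9.1 [ 531.81179414 -193.80816259  178.57337757] [-0.58147747  0.40210393 -0.39765101]
```

View pics/w8.png

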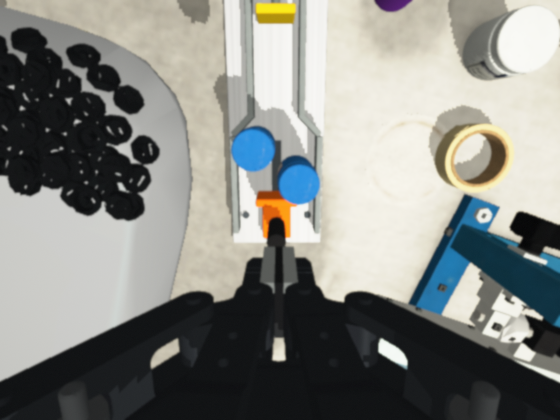

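```bash
python3 - <<'E'
from h import *
c=dict(np.load("w.npz")); hsv=cv2.cvtColor(c["image"],cv2.COLOR_BGR2HSV)
k=cv2.inRange(hsv,(95,110,60),(118,255,255)); k[:,:228]=0;k[:,325:]=0;k[:120]=0;k[215:]=0
n,l,s,ce=cv2.connectedComponentsWithStats(k)
for i in range(1,n):
    if s[i,4]>100: 
        cn,_=cv2.findContours((l==i).astype(np.uint8),0,1); print(s[i],ce[i],ray(c,[ce[i]],72).round(1),cv2.minEnclosingCircle(max(cn,key=len)))
k=cv2.inRange(hsv,(3,150,80),(16,255,255)); k[:,:228]=0;k[:,325:]=0;k[250:]=0;k[:170]=0
q=np.argwhere(k); r0=q[:,0].min(); cc=q[q[:,0]<=r0+3][:,1]; print("orange",r0,cc.min(),cc.max(),ray(c,[(cc.min(),r0-.5),(cc.max(),r0-.5)],47))
X=cloud(c);print("depth lids",X[148,252],X[180,298],"face",X[195:206,270].round())
E
```

```text
[ 231  127   45   44 1540] [253.30064935 148.45779221] [[ 573.9 -174.    72. ]] ((253.2608642578125, 148.13043212890625), 22.748207092285156)
[ 277  156   43   48 1561] [297.69378603 180.25432415] [[ 546.7 -211.7   72. ]] ((299.02630615234375, 178.99473571777344), 24.19537925720215)
orange 191 258 279 [[ 532.41860626 -175.81093147   47.        ]
 [ 532.38242099 -195.65412944   47.        ]]
depth lids [ 574.25536204 -172.83719173   71.61703918] [ 546.84089642 -211.97156625   71.32701514] face [[ 524. -187.   29.]
 [ 524. -187.   33.]
 [ 524. -187.   37.]
 [ 524. -187.   42.]
 [ 524. -187.   46.]
 [ 523. -187.   47.]
 [ 522. -187.   47.]
 [ 521. -187.   45.]
 [ 520. -187.   46.]
 [ 519. -187.   47.]
 [ 518. -187.   46.]]
```

Request:
servo_tool(deltas=[[[1, 0.02, -0.03, 0, 0, 0, 0], [1, 0.02, -0.053, 0.03, 0, 0, 0], [1, 0.02, -0.053, 0.11, 0, 0, 0], [1, 0.02, -0.053, 0.19, 0, 0, 0], [1, 0.02, -0.053, 0.25, 0, 0, 0], [1, 0.02, -0.053, 0.29, 0, 0, 0], [1, 0.02, -0.053, 0.31, 0, 0, 0], [1, 0.02, -0.053, 0.31, 0, 0, 0], [1, 0.02, -0.053, 0.31, 0, 0, 0]]])

```text
t: 9.85
tcp_pos: [539.6, -171.2, 53.6]
tool_rot: [1.0, 0.001, -0.001, -0.001]
ft_force: [-0.2, -0.4, 0.4]
gripper_width: -0.0
```

```bash
python3 look.py w9; python3 - <<'E'
from h import *
c=robot.capture("side"); cv2.imwrite("pics/s9.png",cv2.resize(c["image"][90:240,180:340],None,fx=4.9,fy=3.9,interpolation=cv2.INTER_CUBIC))
E
```

```text
9.9 [ 540.57585037 -171.59896475   54.73206887] [ 0.00398667  0.04120474 -0.18103597]
```

View pics/s9.png

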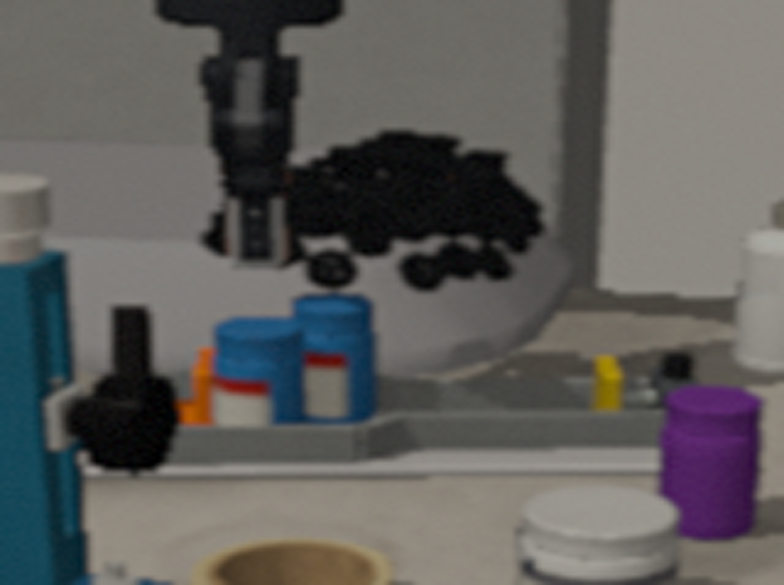

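View pics/w9.png

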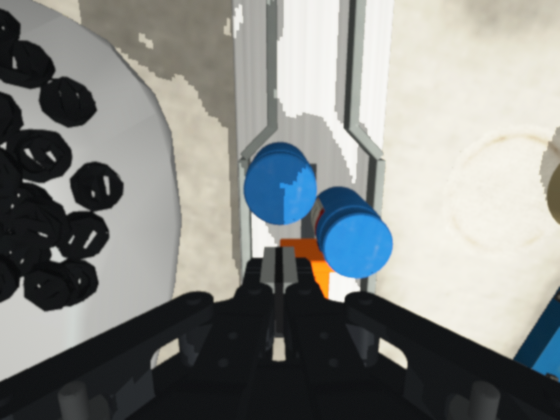

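Request:
servo_tool(deltas=[[[1, -0.022, -0.034, 0, 0, 0, 0], [1, -0.022, -0.034, 0, 0, 0, 0], [1, -0.022, -0.034, 0.04, 0, 0, 0], [1, -0.022, -0.034, 0.08, 0, 0, 0], [1, -0.022, -0.034, 0.11, 0, 0, 0], [1, -0.022, -0.034, 0.13, 0, 0, 0], [1, -0.022, -0.034, 0.13, 0, 0, 0], [1, -0.016, -0.034, 0.13, 0, 0, 0], [1, -0.01, -0.034, 0.13, 0, 0, 0], [1, -0.004, -0.034, 0.13, 0, 0, 0], [1, 0.002, -0.034, 0.13, 0, 0, 0], [1, 0.006, -0.034, 0.13, 0, 0, 0], [1, 0.01, -0.034, 0.13, 0, 0, 0], [1, 0.01, -0.034, 0.13, 0, 0, 0]]])

```text
t: 11.12
tcp_pos: [544.8, -158.4, 3.0]
tool_rot: [1.0, 0.001, 0.0, 0.0]
ft_force: [-0.5, 0.6, 0.2]
gripper_width: -0.004
```

```bash
python3 look.py w10; python3 - <<'E'
from h import *
c=robot.capture("side"); cv2.imwrite("pics/s10.png",cv2.resize(c["image"][90:240,180:340],None,fx=4.9,fy=3.9,interpolation=cv2.INTER_CUBIC))
E
```

```text
11.1667 [ 544.44642726 -158.42282998    2.84276855] [ 0.54755097 -0.91104454 -0.14559309]
```

View pics/s10.png

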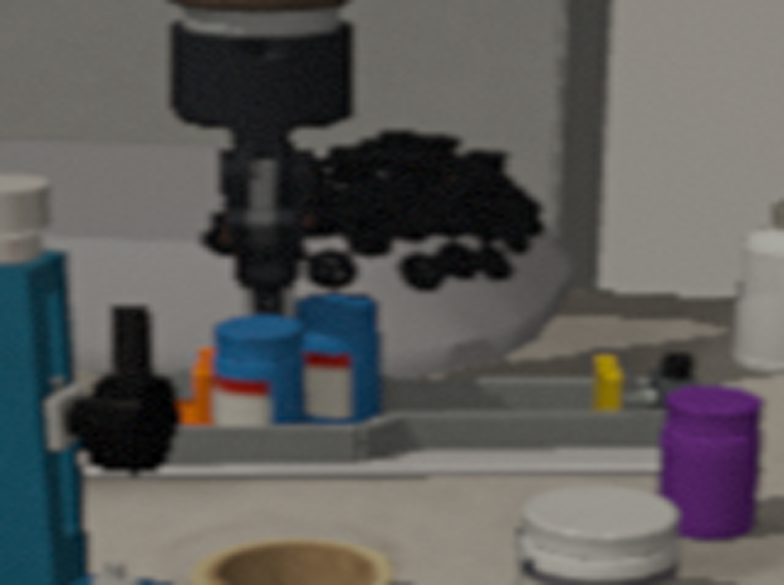

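View pics/w10.png

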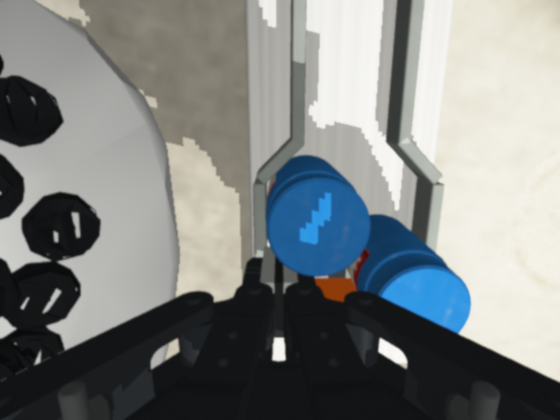

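Request:
servo_tool(deltas=[[[1, 0.006, 0.004, 0, 0, 0, 0], [1, 0.011, 0.009, 0, 0, 0, 0], [1, 0.016, 0.014, 0, 0, 0, 0], [1, 0.021, 0.019, 0, 0, 0, 0], [1, 0.026, 0.024, 0, 0, 0, 0], [1, 0.031, 0.029, 0, 0, 0, 0], [1, 0.036, 0.034, 0, 0, 0, 0], [1, 0.041, 0.039, 0, 0, 0, 0], [1, 0.046, 0.044, 0, 0, 0, 0], [1, 0.05, 0.049, 0, 0, 0, 0], [1, 0.054, 0.054, 0, 0, 0, 0], [1, 0.058, 0.059, 0, 0, 0, 0], [1, 0.061, 0.064, 0, 0, 0, 0], [1, 0.065, 0.068, 0, 0, 0, 0], [1, 0.069, 0.071, 0, 0, 0, 0], [1, 0.073, 0.075, 0, 0, 0, 0], [1, 0.077, 0.079, 0, 0, 0, 0], [1, 0.077, 0.079, 0, 0, 0, 0]]])

```text
t: 12.72
tcp_pos: [575.5, -190.5, 2.8]
tool_rot: [1.0, 0.0, 0.0, 0.0]
ft_force: [-0.3, -0.5, -0.5]
gripper_width: -0.002
```

```bash
python3 look.py w11; python3 - <<'E'
from h import *
c=robot.capture("side"); cv2.imwrite("pics/s11.png",cv2.resize(c["image"][90:240,180:340],None,fx=4.9,fy=3.9,interpolation=cv2.INTER_CUBIC))
E
```

```text
12.7667 [ 575.34380567 -190.33503232    2.76306398] [ 0.53782623 -0.35473883 -0.78426828]
```

View pics/w11.png

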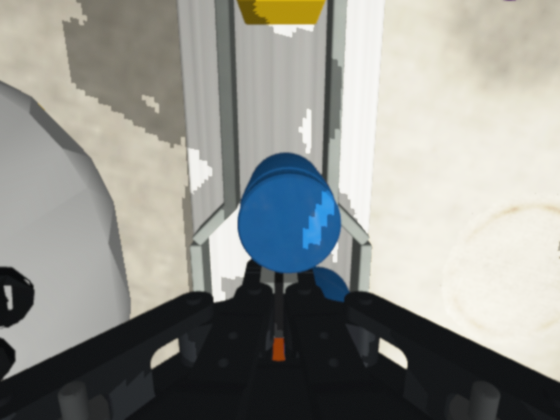

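View pics/s11.png

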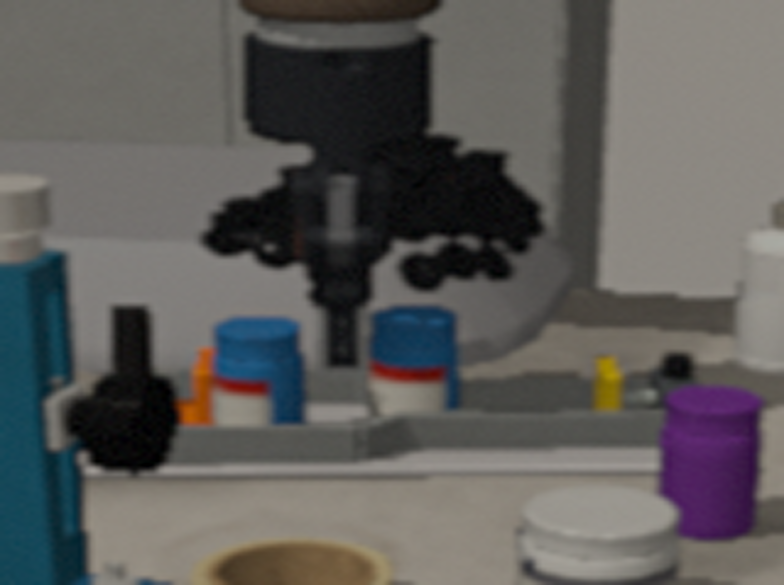

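Request:
servo_tool(deltas=[[[1, 0.006, 0.003, 0, 0, 0, 0], [1, 0.012, 0.006, 0, 0, 0, 0], [1, 0.018, 0.006, 0, 0, 0, 0], [1, 0.024, 0.006, 0, 0, 0, 0], [1, 0.03, 0.006, 0, 0, 0, 0], [1, 0.036, 0.006, 0, 0, 0, 0], [1, 0.041, 0.006, 0, 0, 0, 0], [1, 0.046, 0.006, 0, 0, 0, 0], [1, 0.046, 0.006, 0, 0, 0, 0], [1, 0.046, 0.006, 0, 0, 0, 0]]])

```text
t: 13.65
tcp_pos: [593.6, -192.3, 2.7]
tool_rot: [1.0, 0.001, 0.0, -0.0]
ft_force: [-0.3, 0.7, -0.6]
gripper_width: 0.001
```

Request:
servo_tool(deltas=[[[1, -0.006, 0, 0, 0, 0, 0], [1, -0.012, 0, -0.03, 0, 0, 0], [1, -0.012, 0, -0.1, 0, 0, 0], [1, -0.02, 0, -0.18, 0, 0, 0], [1, -0.06, 0, -0.25, 0, 0, 0], [1, -0.15, 0, -0.28, 0, 0, 0], [1, -0.25, 0, -0.28, 0, 0, 0], [1, -0.34, 0, -0.28, 0, 0, 0], [1, -0.35, 0, -0.28, 0, 0, 0], [1, -0.35, 0, -0.28, 0, 0, 0], [1, -0.35, 0, -0.28, 0, 0, 0]]])

```text
t: 14.57
tcp_pos: [454.2, -193.2, 115.8]
tool_rot: [1.0, 0.0, 0.001, 0.001]
ft_force: [0.1, -0.6, -0.1]
gripper_width: 0.001
```

```bash
python3 look.py w12
```

```text
14.6167 [ 455.06119394 -192.87081512  115.74797265] [-0.34970399 -0.03605765 -0.98630102]
```

View pics/w12.png

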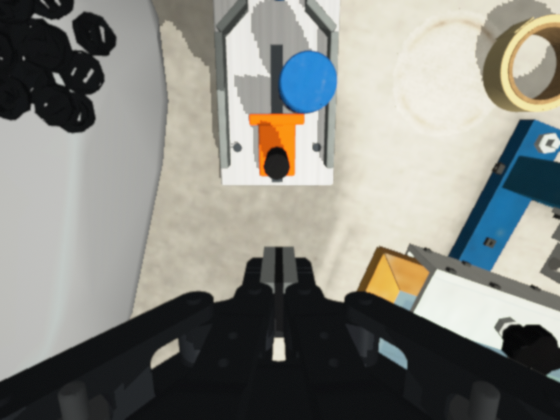

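```bash
python3 - <<'E'
from h import *
c=dict(np.load("w.npz"));X=cloud(c)
print("post top",ray(c,[(277,165)],75).round(1),X[165,277],X[172,277],X[155,277]); print("B",ray(c,[(308,82)],72).round(1),X[82,308]); print("face",ray(c,[(248,114),(305,114)],47).round(1),X[118,277])
print("rail",X[60,223],X[60,335],"deck rear",X[176,265],"front purple",)
E
```

```text
post top [[ 490.9 -193.2   75. ]] [ 490.75857541 -193.22515081   73.7364613 ] [ 486.08458705 -193.21271267   73.40000729] [ 497.18523012 -193.24009458   72.90678951]
B [[ 542.1 -212.6   72. ]] [ 542.20152132 -212.68392798   71.16781155]
face [[ 523.3 -172.7   47. ]
 [ 523.2 -213.1   47. ]] [ 520.49800847 -193.25450027   46.0665931 ]
rail [ 562.01435364 -153.34793552   25.09613862] [ 561.9063641  -236.27192835   25.25549924] deck rear [ 471.94549234 -182.67756444    5.7081728 ] front purple
```

Request:
servo_tool(deltas=[[[1, 0, 0, 0.07, 0, 0, 0], [1, 0, 0, 0.14, 0, 0, 0], [1, 0, 0, 0.2, 0, 0, 0], [1, 0, 0, 0.25, 0, 0, 0], [1, 0, 0, 0.27, 0, 0, 0], [1, 0, 0, 0.27, 0, 0, 0], [1, 0.008, 0, 0.27, 0, 0, 0], [1, 0.016, 0, 0.27, 0, 0, 0], [1, 0.024, 0, 0.27, 0, 0, 0], [1, 0.03, 0, 0.27, 0, 0, 0], [1, 0.036, 0, 0.27, 0, 0, 0], [1, 0.042, 0, 0.27, 0, 0, 0], [1, 0.048, 0, 0.27, 0, 0, 0], [1, 0.054, 0, 0.27, 0, 0, 0], [1, 0.06, 0, 0.27, 0, 0, 0], [1, 0.066, 0, 0.27, 0, 0, 0], [1, 0.072, 0, 0.27, 0, 0, 0], [1, 0.078, 0, 0.27, 0, 0, 0], [1, 0.084, 0, 0.27, 0, 0, 0], [1, 0.084, 0, 0.27, 0, 0, 0]]])

```text
t: 16.28
tcp_pos: [487.8, -192.6, 6.7]
tool_rot: [1.0, 0.001, 0.0, -0.0]
ft_force: [-0.4, -0.1, -0.2]
gripper_width: 0.001
```

```bash
python3 look.py w13; python3 - <<'E'
from h import *
c=robot.capture("side"); cv2.imwrite("pics/s13.png",cv2.resize(c["image"][90:240,180:340],None,fx=4.9,fy=3.9,interpolation=cv2.INTER_CUBIC))
E
```

```text
16.3333 [ 487.76771258 -192.4454907     6.69526578] [ 0.03188576 -0.93691522 -0.29460088]
```

View pics/w13.png

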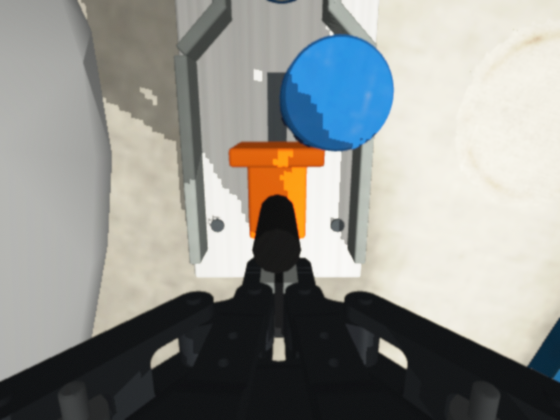

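View pics/s13.png

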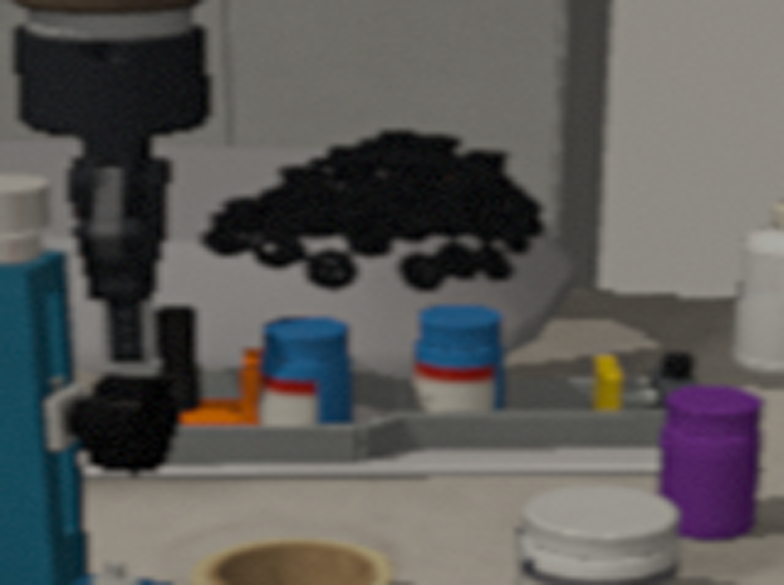

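Request:
servo_tool(deltas=[[[1, 0.0055, 0, 0, 0, 0, 0], [1, 0.011, 0, 0, 0, 0, 0], [1, 0.0165, 0, 0, 0, 0, 0], [1, 0.022, 0, 0, 0, 0, 0], [1, 0.0275, 0, 0, 0, 0, 0], [1, 0.033, 0, 0, 0, 0, 0], [1, 0.0385, 0, 0, 0, 0, 0], [1, 0.044, 0, 0, 0, 0, 0], [1, 0.0495, 0, 0, 0, 0, 0], [1, 0.055, 0, 0, 0, 0, 0], [1, 0.0605, 0, 0, 0, 0, 0], [1, 0.066, 0, 0, 0, 0, 0], [1, 0.0715, 0, 0, 0, 0, 0], [1, 0.077, 0, 0, 0, 0, 0], [1, 0.0825, 0, 0, 0, 0, 0], [1, 0.088, 0, 0, 0, 0, 0], [1, 0.0935, 0, 0, 0, 0, 0], [1, 0.099, 0, 0, 0, 0, 0], [1, 0.1045, 0, 0, 0, 0, 0], [1, 0.11, 0, 0, 0, 0, 0]]])

```text
t: 18.05
tcp_pos: [531.3, -192.3, 6.7]
tool_rot: [1.0, 0.001, 0.0, -0.0]
ft_force: [-3.1, 1.0, 0.9]
gripper_width: 0.003
```

```bash
python3 look.py w14; python3 - <<'E'
from h import *
c=robot.capture("side"); cv2.imwrite("pics/s14.png",cv2.resize(c["image"][90:240,180:340],None,fx=4.9,fy=3.9,interpolation=cv2.INTER_CUBIC))
E
```

```text
18.1 [ 531.86934783 -192.31932588    6.7680877 ] [-1.74819129  1.73704816 -0.84404119]
```

View pics/w14.png

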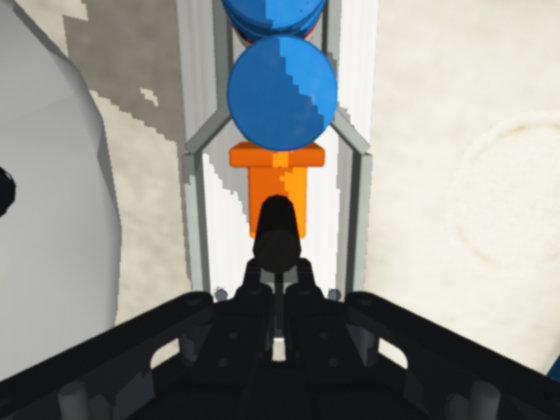

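View pics/s14.png

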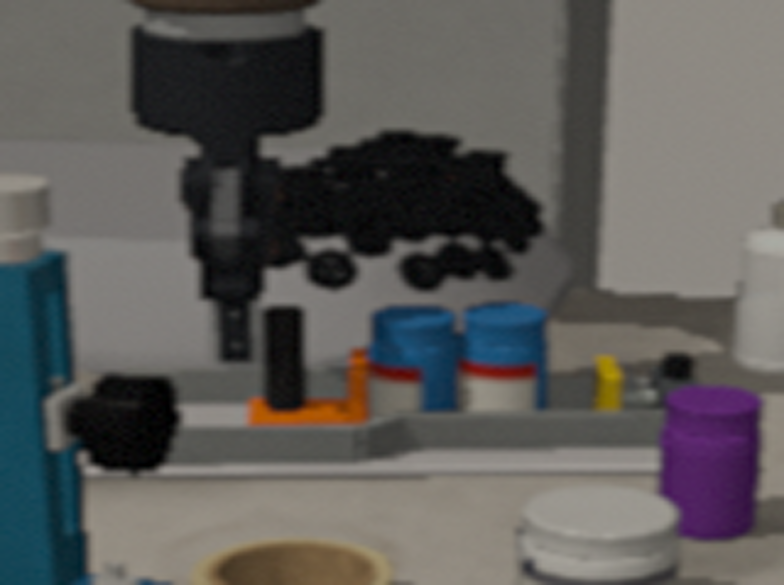

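Request:
servo_tool(deltas=[[[1, 0.005, 0, 0, 0, 0, 0], [1, 0.01, 0, 0, 0, 0, 0], [1, 0.015, 0, 0, 0, 0, 0], [1, 0.02, 0, 0, 0, 0, 0], [1, 0.025, 0, 0, 0, 0, 0], [1, 0.03, 0, 0, 0, 0, 0], [1, 0.035, 0, 0, 0, 0, 0], [1, 0.0385, 0, 0, 0, 0, 0], [1, 0.0385, 0, 0, 0, 0, 0]]])

```text
t: 18.9
tcp_pos: [547.0, -192.6, 6.7]
tool_rot: [1.0, 0.001, 0.0, 0.0]
ft_force: [-1.2, 1.5, -0.6]
gripper_width: 0.001
```

```bash
cat > st.py <<'E'
from h import *
import sys
c=robot.capture("side"); s=robot.sense();print(s["t"],s["tcp_pos"],s["ft_force"])
im=c["image"][120:240,220:350]; cv2.imwrite("pics/%s.png"%sys.argv[1],cv2.resize(im,None,fx=6,fy=4.9,interpolation=cv2.INTER_CUBIC))
hsv=cv2.cvtColor(c["image"],cv2.COLOR_BGR2HSV)
k=cv2.inRange(hsv,(20,120,80),(35,255,255)); k[:,:290]=0;k[:,320:]=0;k[:178]=0;k[196:]=0
q=np.argwhere(k); w=c["image"][178:196,290:320].astype(float); print("yellow cols",q[:,1].mean(),q[:,1].min(),q[:,1].max(),len(q))
E
python3 st.py s15
```

```text
18.95 [ 547.02709048 -192.59389588    6.75700144] [-0.6714113   0.11353098 -1.42712524]
yellow cols 303.859375 301 306 64
```

View pics/s15.png

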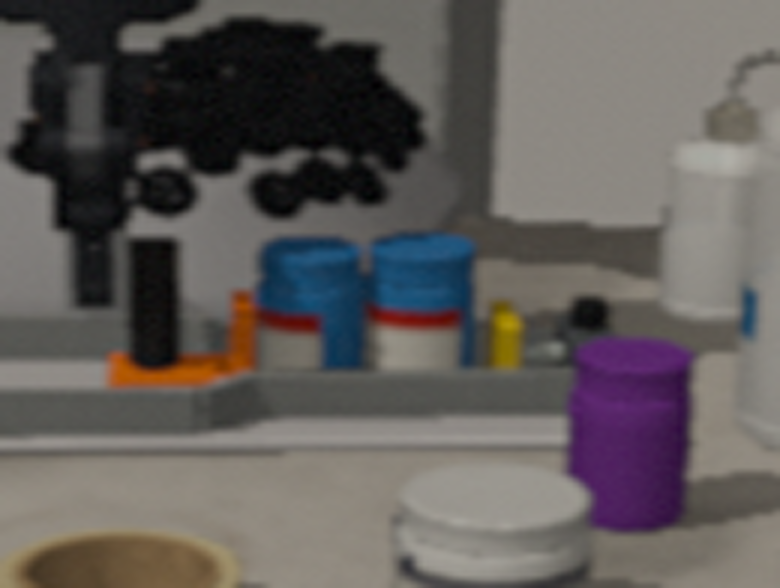

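Request:
servo_tool(deltas=[[[1, 0.0025, 0, 0, 0, 0, 0], [1, 0.005, 0, 0, 0, 0, 0], [1, 0.0075, 0, 0, 0, 0, 0], [1, 0.01, 0, 0, 0, 0, 0], [1, 0.0125, 0, 0, 0, 0, 0], [1, 0.0125, 0, 0, 0, 0, 0], [1, 0.0125, 0, 0, 0, 0, 0]]])

```text
t: 19.53
tcp_pos: [551.7, -192.6, 6.7]
tool_rot: [1.0, 0.0, 0.0, 0.0]
ft_force: [-1.8, 1.1, 0.3]
gripper_width: -0.0
```

```bash
python3 st.py s16
```

```text
19.5833 [ 551.69424222 -192.53416585    6.75193132] [-1.92277304 -0.08452195 -0.40151432]
yellow cols 303.9047619047619 302 306 63
```

View pics/s16.png

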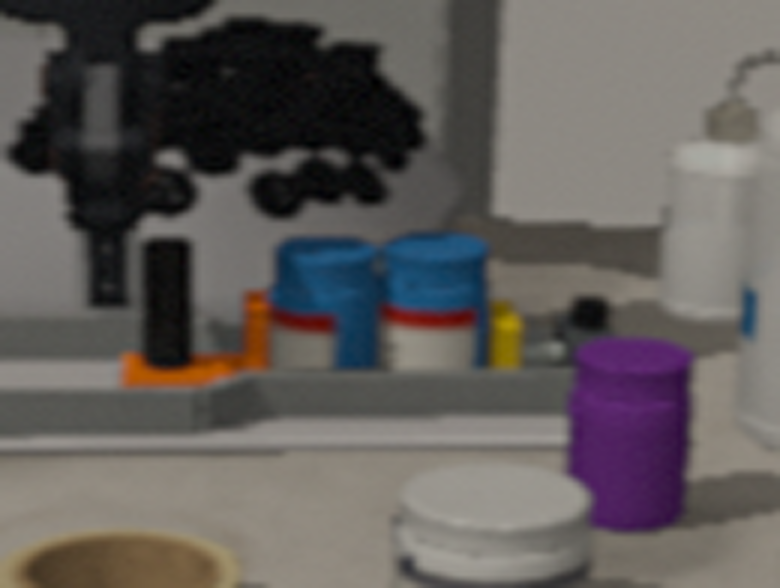

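Request:
servo_tool(deltas=[[[1, 0.002, 0, 0, 0, 0, 0], [1, 0.004, 0, 0, 0, 0, 0], [1, 0.006, 0, 0, 0, 0, 0], [1, 0.006, 0, 0, 0, 0, 0], [1, 0.006, 0, 0, 0, 0, 0], [1, 0.006, 0, 0, 0, 0, 0]]])

```text
t: 20.08
tcp_pos: [553.8, -192.5, 6.7]
tool_rot: [1.0, 0.0, 0.0, 0.0]
ft_force: [-3.5, 0.4, 1.8]
gripper_width: 0.004
```

```bash
python3 st.py s17;python3 st.py s17
```

```text
20.1333 [ 553.83502802 -192.53202708    6.73271119] [-1.99897636  0.31531511  0.41029471]
yellow cols 304.2142857142857 302 307 56
20.1833 [ 553.84033876 -192.55129298    6.73596541] [-2.62909819 -0.71463054  1.65094188]
yellow cols 304.25454545454545 302 307 55
```

Request:
servo_tool(deltas=[[[1, 0.0015, 0, 0, 0, 0, 0], [1, 0.003, 0, 0, 0, 0, 0], [1, 0.0045, 0, 0, 0, 0, 0], [1, 0.0045, 0, 0, 0, 0, 0], [1, 0.0045, 0, 0, 0, 0, 0]]])

```text
t: 20.6
tcp_pos: [555.0, -192.5, 6.7]
tool_rot: [1.0, 0.0, -0.001, 0.0]
ft_force: [-5.4, -0.5, 3.5]
gripper_width: 0.001
```

```bash
python3 st.py s18;python3 st.py s18;python3 st.py s18;python3 st.py s18
```

```text
20.65 [ 554.99260961 -192.51123513    6.68865299] [-4.20333659 -0.89437862  3.74946427]
yellow cols 304.85 303 307 60
20.7 [ 554.98285573 -192.54492088    6.71081327] [-4.36175641e+00 -1.95385874e-03  3.73084347e+00]
yellow cols 304.8709677419355 303 307 62
20.75 [ 555.01392896 -192.51750811    6.69567656] [-4.83893569  0.73694171  3.19091073]
yellow cols 304.81666666666666 303 307 60
20.8 [ 554.97460114 -192.53862626    6.7022173 ] [-5.07214101 -0.49903095  3.56775723]
yellow cols 304.8360655737705 303 307 61
```

Request:
servo_tool(deltas=[[[1, 0.0015, 0, 0, 0, 0, 0], [1, 0.003, 0, 0, 0, 0, 0], [1, 0.004, 0, 0, 0, 0, 0], [1, 0.004, 0, 0, 0, 0, 0], [1, 0.004, 0, 0, 0, 0, 0], [1, 0.004, 0, 0, 0, 0, 0]]])

```text
t: 21.3
tcp_pos: [555.7, -192.5, 6.6]
tool_rot: [1.0, 0.0, -0.001, 0.0]
ft_force: [-7.5, -0.2, 4.8]
gripper_width: 0.004
```

```bash
python3 st.py s19;python3 st.py s19;python3 st.py s19;python3 st.py s19
```

```text
21.35 [ 555.76912745 -192.52698538    6.59467396] [-7.20029032  0.50220257  4.3113845 ]
yellow cols 305.0877192982456 303 307 57
21.4 [ 555.83344988 -192.50404367    6.61871395] [-6.62148477 -0.14945159  5.02325703]
yellow cols 305.1034482758621 303 307 58
21.45 [ 555.76846761 -192.51244886    6.61396528] [-6.60624028  0.5433314   4.69294445]
yellow cols 305.0689655172414 303 307 58
21.5 [ 555.79987899 -192.50834324    6.60835918] [-6.85974889 -0.70283777  4.60794093]
yellow cols 305.0689655172414 303 307 58
```

Request:
servo_tool(deltas=[[[1, 0.0015, 0, 0, 0, 0, 0], [1, 0.003, 0, 0, 0, 0, 0], [1, 0.003, 0, 0, 0, 0, 0], [1, 0.003, 0, 0, 0, 0, 0], [1, 0.003, 0, 0, 0, 0, 0], [1, 0.003, 0, 0, 0, 0, 0]]])

```text
t: 22.0
tcp_pos: [556.5, -192.5, 6.6]
tool_rot: [1.0, 0.0, -0.002, 0.0]
ft_force: [-7.3, 0.4, 6.5]
gripper_width: 0.0
```

```bash
python3 st.py s20;python3 st.py s20;python3 st.py s20;python3 st.py s20
```

```text
22.05 [ 556.42982309 -192.48431099    6.52351798] [-8.003599    0.49468926  6.85708719]
yellow cols 305.6607142857143 304 308 56
22.1 [ 556.4361452  -192.49903465    6.52309412] [-7.3074231   0.0743505   6.14134243]
yellow cols 305.6607142857143 304 308 56
22.15 [ 556.43840747 -192.47505322    6.51984959] [-8.1245796   0.46542651  5.7159733 ]
yellow cols 305.6607142857143 304 308 56
22.2 [ 556.43714811 -192.51324832    6.53807201] [-8.45479552 -0.18465584  6.65411983]
yellow cols 305.6607142857143 304 308 56
```

View pics/s20.png

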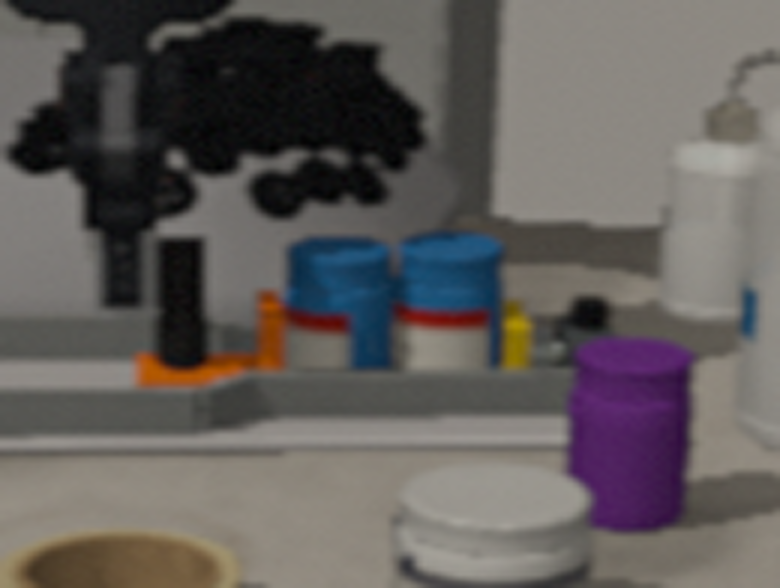

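Request:
servo_tool(deltas=[[[1, 0.001, 0, 0, 0, 0, 0], [1, 0.0015, 0, 0, 0, 0, 0], [1, 0.0015, 0, 0, 0, 0, 0], [1, 0.0015, 0, 0, 0, 0, 0], [1, 0.0015, 0, 0, 0, 0, 0], [1, 0.0015, 0, 0, 0, 0, 0], [1, 0.0015, 0, 0, 0, 0, 0], [1, 0.0015, 0, 0, 0, 0, 0]]])

```text
t: 22.87
tcp_pos: [556.6, -192.5, 6.4]
tool_rot: [1.0, 0.0, -0.002, 0.0]
ft_force: [-9.4, -0.4, 7.2]
gripper_width: -0.001
```

```bash
python3 st.py s21;python3 st.py s21;python3 st.py s21;python3 st.py s21
```

```text
22.9167 [ 556.61278927 -192.47235504    6.46029153] [-8.5492189   0.19266548  6.76944195]
yellow cols 305.70175438596493 304 308 57
22.9667 [ 556.59904665 -192.49103606    6.43854642] [-9.00530958 -0.53335251  6.80567647]
yellow cols 305.70175438596493 304 308 57
23.0167 [ 556.61373274 -192.44684111    6.45687599] [-9.67722493  0.06469804  6.92030793]
yellow cols 305.70175438596493 304 308 57
23.0667 [ 556.63112296 -192.48756591    6.47364254] [-8.67273767 -0.07814056  6.17693291]
yellow cols 305.70175438596493 304 308 57
```

Request:
servo_tool(deltas=[[[1, -0.0025, 0, 0, 0, 0, 0], [1, -0.005, 0, 0, 0, 0, 0], [1, -0.0075, 0, 0, 0, 0, 0], [1, -0.01, 0, 0, 0, 0, 0], [1, -0.0125, 0, 0, 0, 0, 0], [1, -0.015, 0, 0, 0, 0, 0], [1, -0.0175, 0, 0, 0, 0, 0], [1, -0.02, 0, 0, 0, 0, 0], [1, -0.03, 0, 0, 0, 0, 0], [1, -0.05, 0, 0, 0, 0, 0], [1, -0.07, 0, -0.04, 0, 0, 0], [1, -0.09, 0, -0.12, 0, 0, 0], [1, -0.11, 0, -0.22, 0, 0, 0], [1, -0.11, 0, -0.3, 0, 0, 0], [1, -0.11, 0, -0.35, 0, 0, 0], [1, -0.11, 0, -0.35, 0, 0, 0], [1, -0.11, 0, -0.35, 0, 0, 0]]])

```text
t: 24.48
tcp_pos: [515.3, -193.2, 148.0]
tool_rot: [1.0, 0.0, 0.001, 0.001]
ft_force: [0.2, -0.4, -2.2]
gripper_width: 0.001
```

```bash
python3 st.py s22; python3 look.py w22
```

```text
24.5333 [ 514.26037822 -192.81379757  146.56504376] [-0.54358864 -0.48284834 -0.04009946]
yellow cols 304.73770491803276 303 307 61
24.5833 [ 513.73684402 -192.51862143  145.73881758] [-0.63767297 -0.3578297   0.47922546]
```

View pics/s22.png

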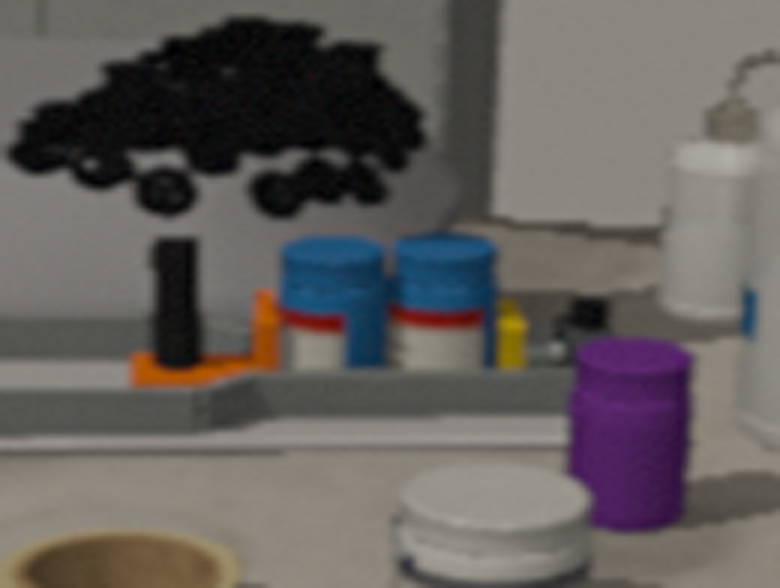

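View pics/w22.png

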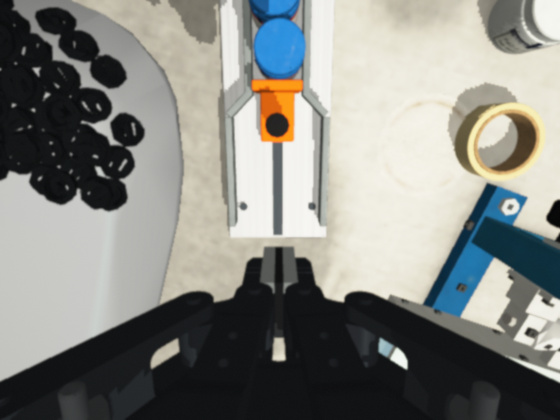

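```bash
python3 - <<'E'
from h import *
c=dict(np.load("w.npz"));X=cloud(c)
print("B",ray(c,[(279,48)],72).round(1),X[48,279]); print("face top front",ray(c,[(253,80.5),(302,80.5)],47).round(1))
t=robot.capture("top");cv2.imwrite("pics/t22.png",t["image"][150:300,190:390])
s=robot.sense();print(s["qvel"].round(3))
E
```

```text
B [[ 627.1 -194.3   72. ]] [ 627.23523175 -194.28398485   71.06525   ]
face top front [[ 608.5 -174.2   47. ]
 [ 608.4 -212.2   47. ]]
[-0.003  0.012 -0.001 -0.001 -0.002  0.003 -0.   ]
```

Request:
servo_tool(deltas=[[[1, 0, 0, -0.08, 0, 0, 0], [1, 0.1, 0, -0.16, 0, 0, 0], [1, 0.2, 0, -0.2, 0, 0, 0], [1, 0.2, 0, -0.2, 0, 0, 0], [1, 0.2, 0, -0.2, 0, 0, 0], [1, 0.2, 0, -0.2, 0, 0, 0]]])

```text
t: 25.13
tcp_pos: [594.3, -191.6, 224.7]
tool_rot: [1.0, 0.001, -0.001, -0.001]
ft_force: [-1.6, 0.6, 0.1]
gripper_width: 0.001
```

```bash
python3 look.py w23; python3 - <<'E'
from h import *
c=dict(np.load("w.npz")); hsv=cv2.cvtColor(c["image"],cv2.COLOR_BGR2HSV)
k=cv2.inRange(hsv,(95,110,60),(118,255,255));k[:,:200]=0;k[:,360:]=0
n,l,s,ce=cv2.connectedComponentsWithStats(k)
for i in range(1,n):
    if s[i,4]>300: print(s[i],ce[i],ray(c,[ce[i]],72).round(1))
E
```

```text
25.1833 [ 593.19240179 -191.98994095  224.32825621] [-0.05957055  0.74277935 -0.86639142]
[ 258   92   41   76 2266] [278.40511915 129.33406884] [[ 649.2 -192.3   72. ]]
```

View pics/w23.png

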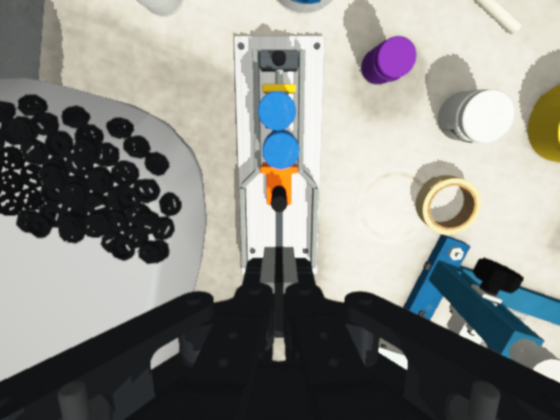

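```bash
python3 - <<'E'
from h import *
c=dict(np.load("w.npz"));print(ray(c,[(277,111),(281,150)],72).round(1))
print(robot.sign_off())
E
```

```text
[[ 666.1 -191.    72. ]
 [ 629.6 -194.8   72. ]]
the job is handed in; nothing more can be done
None
```

The job is done and handed in at about 25 s of the 72 s allowed; the sign-off gave no verdict.

- **What I did:** I pushed pot_b back about 30 mm and slid pot_a along the 45° rail into the lane. Then I pushed the pusher's post until both pots stood in single file against the stop plate. I held the press, eased off slowly and lifted clear.
- **Press force:** the wrist read about 9 N. Less the pusher's roughly 2 N of friction, that puts about 6 to 7 N on the plate. The plate gave about 3 to 4 mm.
- **Final check, in the feeder frame as I measured it:**

| Item | x (mm) | Off centre line (mm) | Needed |
|---|---|---|---|
| pot_a | about 82 | about 2 | x over 68, within 6 |
| pot_b | about 44 | about 2 | x over 28, within 6 |

- **Contact:** the pots looked upright. I measured their centres about 37 mm apart; touching pots would be 38 mm, so they are in contact within error. The pusher face was at pot_b to within about 1 mm. The plate was still slightly pressed after release. The tape and white jar were never approached.
- **What disagreed:** the fingertips really sit about 37 mm above the reported TCP. Both cameras showed this, and I felt no contact with the reported TCP below the base plate. Because of it, my first approach rubbed over pot_b's lid and dragged it back about 4 mm; I corrected the height after that.
- **Uncertain:** there was a vertical force of about 6 N at the post while pressing, so the plate force is an estimate.

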